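Pack the weaving moulds from the flap rack into the kit box

TASK

Pack the weaving kit: slide the kit box's half-shut lid all the way open, then hold the rack's spring flap open while you reach behind it and take out every wooden mould, putting the square ones in the box's compartment nearest you (the robot) and the oblong ones in the far compartment. When all are in, push the lid fully shut again until its spring catch clicks up behind it. Let the flap close again and leave the two lidded baskets where they are.

Things in the scene. Friction and masses are not known exactly. Their poses are not given: they have to be found in the camera images.
- square1_mid (a point): Square weaving mould: pale wooden block 30 x 30 mm, 26 mm high, with a dark round finger peg (14 mm across, 18 mm high) upright on its top; 44 mm high in all, about 27 g. Point: on its vertical axis, 22 mm above its underside (4 mm below the block's top face); x, y along the block's sides, z along the peg. One of three alike; may be absent.
- square2_mid (a point): Square weaving mould: pale wooden block 30 x 30 mm, 26 mm high, with a dark round finger peg (14 mm across, 18 mm high) upright on its top; 44 mm high in all, about 27 g. Point: on its vertical axis, 22 mm above its underside (4 mm below the block's top face); x, y along the block's sides, z along the peg. One of three alike; may be absent.
- square3_mid (a point): Square weaving mould: pale wooden block 30 x 30 mm, 26 mm high, with a dark round finger peg (14 mm across, 18 mm high) upright on its top; 44 mm high in all, about 27 g. Point: on its vertical axis, 22 mm above its underside (4 mm below the block's top face); x, y along the block's sides, z along the peg. One of three alike; may be absent.
- long1_mid (a point): Oblong weaving mould: pale wooden block 50 mm long (its x), 30 mm wide (its y), 26 mm high, with a dark round finger peg (14 mm across, 18 mm high) upright in the middle of its top; 44 mm high in all, about 42 g. Point: on its vertical axis, 22 mm above its underside; z along the peg. One of two alike; may be absent.
- long2_mid (a point): Oblong weaving mould: pale wooden block 50 mm long (its x), 30 mm wide (its y), 26 mm high, with a dark round finger peg (14 mm across, 18 mm high) upright in the middle of its top; 44 mm high in all, about 42 g. Point: on its vertical axis, 22 mm above its underside; z along the peg. One of two alike; may be absent.
- rack: Fixed wooden stock rack: a solid deck 30 mm high, 104 mm deep (its x, pointing away from the robot; x -50 to 54 mm) and 366 mm long (its y), origin under the deck at x 0, y 0. Front and end lips stand 8 mm over the deck, the back strip (x 46 to 54 mm) 14 mm. Moulds start upright on the deck in a row along x 0, in up to five places 66 mm apart, oblong ones with their length along x.
- flap_hinge (a point): Middle of the flap's hinge line, at x 50, y 0, z 50 mm of the rack; the line runs along the rack's y. The flap is a clear plastic panel 4 mm thick, 354 mm wide, 100 mm from hinge to edge. Closed, it leans from the hinge up and towards the robot, 52 degrees above level, over the moulds. From above nothing else covers them.
- flap (a joint): Flap angle (rad): 0 closed; grows as its edge swings up and away from the robot; upright at 0.66, stop at 1.25. A spring (with its weight about 0.13 N m closed, 0.18 N m upright: 1 to 2 N at the edge) shuts it from any angle once let go; it stays open only while something leans on it, such as the front of the gripper's body.
- flap_edge (a point): Middle of the steel rod, 12 mm thick, along the flap's free edge; moves with the flap. Closed: x -12, z 129 mm of the rack; upright: x 50, z 150 mm.
- kitbox: Fixed wooden kit box, origin under its centre, x pointing away from the robot, y to the robot's left. Walls 6 mm thick, 58 mm high; floor 6 mm thick; inside 205 mm (x) by 130 mm (y). A divider 5 mm thick, 56 mm high, at x = 0 runs along y: near compartment x -102 to -3 mm, far one x 3 to 102 mm. Two runners for the open lid reach to y = -236 mm.
- gate (a joint): How far (m) the box's sliding plywood lid has been pushed shut along the box's +y: 0 is wide open (the lid clear of the opening, on the runners at the -y side), 0.160 the stop, fully shut; it starts part-way, at 0.05 to 0.12. Lid 217 x 142 mm, 6 mm thick, top at z 66 mm of the box. Friction 4 to 6 N; it stays where it is left.
- gate_handle (a point): Centre of the dark push bar on the lid: 80 mm long (box x), 14 mm thick (y), 30 mm high, z 66 to 96 mm of the box. Moves with the lid: y = -190 mm of the box at gate 0, -30 mm when shut. Behind it (-y) 34 mm of flat lid remain.
- catch (a joint): Height (m) of the brass spring catch outside the box at its far, -y corner: 0 while the lid's metal side strip holds it down, 0.006 once it has sprung up behind the strip's end, when gate passes about 0.157. The lid then cannot slide back and cannot be reopened.
- basket1: Bystander: lidded woven basket, 90 mm across, 50 mm high plus a small knob, beyond the rack; origin at its underside.
- basket2: Bystander: lidded woven basket, 80 mm across, 60 mm high plus a small knob, beyond the work; origin at its underside.

How it is judged:
On the way, in this order (a step that is already met when the one before it is completed fails the run):
1. the lid has been slid wide open (value of joint gate below 0.03 m), for 0.1 s.
2. the flap is held open while a mould behind it is taken hold of (value of joint flap above 0.12 rad and (contact force between the fingers and square1 above 0.5 N or contact force between the fingers and square2 above 0.5 N or contact force between the fingers and square3 above 0.5 N or contact force between the fingers and long1 above 0.5 N or contact force between the fingers and long2 above 0.5 N)), for 0.1 s.
3. every mould lies in its own compartment of the kit box, at rest (x of square1_mid in the frame of kitbox between -0.106 and -0.003 m and y of square1_mid in the frame of kitbox between -0.067 and 0.067 m and z of square1_mid in the frame of kitbox between 0 and 0.05 m and x of square2_mid in the frame of kitbox between -0.106 and -0.003 m and y of square2_mid in the frame of kitbox between -0.067 and 0.067 m and z of square2_mid in the frame of kitbox between 0 and 0.05 m and x of square3_mid in the frame of kitbox between -0.106 and -0.003 m and y of square3_mid in the frame of kitbox between -0.067 and 0.067 m and z of square3_mid in the frame of kitbox between 0 and 0.05 m and x of long1_mid in the frame of kitbox between 0.003 and 0.106 m and y of long1_mid in the frame of kitbox between -0.067 and 0.067 m and z of long1_mid in the frame of kitbox between 0 and 0.05 m and x of long2_mid in the frame of kitbox between 0.003 and 0.106 m and y of long2_mid in the frame of kitbox between -0.067 and 0.067 m and z of long2_mid in the frame of kitbox between 0 and 0.05 m and linear speed of each of square1, square2, square3, long1, long2 below 0.03 m/s), for 0.2 s.
4. the lid is fully shut and the catch has clicked up behind it (value of joint gate above 0.154 m and value of joint catch above 0.004 m), for 0.2 s.
At the end, for the whole second after the job is handed in: Every mould present is at rest inside the kit box, square ones in the near compartment and oblong ones in the far one; the lid is within 6 mm of its stop with the catch up (over 4 mm); the flap has closed (under 0.1 rad) (all of step 3 and all of step 4 and value of joint flap below 0.1 rad); the robot touches nothing.
It fails at once if the first basket is shifted more than 40 mm (distance of basket1 from where it was at the start of the episode above 0.04 m).
It fails at once if the second basket is shifted more than 40 mm (distance of basket2 from where it was at the start of the episode above 0.04 m).
Of square1, square2, square3, long1, long2 only 4 to 5 are there at a start; the rules pass over those that are not, and their reading is None.
At some moment in a run one of square1, square2, square3 may be knocked a few centimetres aside while the robot is not near it.
Once in a run the grip may slacken for a moment while it holds something.
It also fails if it takes over 210 s, if anything falls off the work surface, if the arm or the gripper's body presses on something with over 40 N, if the wrist force passes 120 N, or if a joint passes its speed limit or range.

ROBOT

A 7-joint arm with a two-finger parallel gripper is mounted at the origin on the work surface. World frame = base frame: x ahead of the robot, y to its left, z up, the work surface at z = 0. Lengths are in m, angles in rad, forces in N, time in s.
With the tool pointing down it reaches from about 0.425 to 1.025 m from the base axis. Payload 9.4 kg.
Tool frame: the origin (TCP) lies on the centre line of the jaws, within the pads' length; the fingertips stand 11 mm ahead of it and the grasp point (between the pads) lies 8 mm behind it; z points along the fingers, y is the direction in which the jaws open and shut (so a half turn about z gives the same grasp; the last joint's range is limited). The gripper opens to 85 mm and grips with 20 to 120 N. Pads are 22 mm wide; open, the fingers measure 114 mm over their backs; the gripper's body (76 mm by 85 mm) begins 54 mm behind the grasp point. The pads swing forward as they close: fully open they stand 13 mm farther back than shut.
Start: joints at [-1.274, 0.599, -0.003, 1.599, 0.002, 0.943, -0.08], TCP at [0.265, 0.675, 0.213] pointing down, gripper open.
Joint ranges: [-2.57, 2.57], [-0.35, 1.97], [-1.29, 1.29], [0.11, 2.56], [-1.05, 4.19], [0.11, 1.86], [-2.63, 2.63]. Speed limits (rad/s): [2.22, 2.22, 3.01, 3.01, 3.14, 3.14, 3.14].

INTERFACE

Orientations are given as a unit quaternion [x, y, z, w].
In Python, from cell import env gives the robot as it stands.
- The arm moves only by the tool drive_tool, never from a script. Its argument "rows" is a list of rows, each a list of 3 entries, a list of its own where there are three numbers: the closure, from -1 (fully open) to 1 (shut), so that 0 is half open, then the shift along the tool's x, y, z scaled (see below), then the turn about the tool's z scaled (see below). In form: [[hand, [x, y, z], yaw], ...]. A call has 1 to 20 rows; each row shifts and turns the pose as measured when the row begins, along the tool's axes as they then stand; what a row does not reach is not made up. The controller multiplies each number of a shift by 10 cm and each number of a turn by pi rad. A row lasts 1/10 s, in which the tool goes at most 50 mm and 8.59 degrees, less where a joint would pass 70% of its speed; a pose out of reach is approached as far as the arm can. A call with a number of a shift or a turn outside -1 to 1 is refused whole. A call with a gripper value outside its range is refused whole. The fingers move at their own pace and stop on an object; "grip_force" is the grip in N (left out, the last holds). Time passes only in rows, so rows that do not move let the fingers close. It gives the time, the measured TCP pose, the force and the opening at its end, in the units of the state.
- env.read_state(): the state, without advancing time (a new reading comes with each control period).
- env.camera(name): name is "scene" or "top" or "wrist"; returns a dict with "frame" (480x640x3 uint8, red, green, blue), "mtx" (3x3 intrinsics, pixels), "k1" (the pictures are not rectified: a ray, as slopes to the right and down, at radius r is drawn at 1 + k1 r^2 times it, then the intrinsics apply), "eye" and "rotation" of the camera in the world. Camera axes: x right, y down, z forward; pixel columns grow to the right and rows downward; lengths in m; the calibration is good to about 2 mm. A picture is of the moment at which its call begins. There is no depth.
- env.hand_in(): hands the job in, once; it reports no verdict.
The state is a dict: "clock": time; "joints": joint angles; "joint_velocities": joint speeds; "effort": joint torques, N m; "eef_pos": TCP position; "ee_rot": TCP orientation; "wrist_force": force on the tool from outside, world axes, zero at the start; "moment": the same for the moment, N m; "opening": finger opening in m.
Only numpy, scipy, OpenCV 4.12 (cv2) and the standard library are available. Lean on these libraries where they do the work, as an engineer would, in place of code of your own. Each camera call takes 0.05 s, during which the arm holds its last target.

## Working session

There is one attempt and no reset: what is moved stays moved. The work goes in short steps, Python scripts to look and compute and a tool call to move; the robot and the scene stay as the last step left them, time stands still between calls to the robot, and variables do not carry over. Pictures are saved under pics/ and viewed, and the job is handed in when it is done.

Besides the shell and the picture viewer there is one more tool, called after "Call:" by a JSON object that holds its "method" and its "body", one argument or row to a line. drive_tool: Moves the arm, as the interface text tells. Its arguments: {"type":"object","properties":{"rows":{"type":"array","items":{"type":"array"}},"grip_force":{"type":"number"}},"required":["rows"]}

```bash
ls; mkdir -p pics
cat > h.py <<'E'
from cell import env
import numpy as np, cv2
def snap(n,f):
    c=env.camera(n); cv2.imwrite('pics/'+f+'.png',cv2.cvtColor(c['frame'],cv2.COLOR_RGB2BGR))
    np.savez('pics/'+f+'.npz',**{k:np.array(v) for k,v in c.items()}); return c
def load(f): return dict(np.load('pics/'+f+'.npz'))
def ray(c,u,v):
    K=np.array(c['mtx']);k1=float(c['k1'])
    d=cv2.undistortPoints(np.array([[[u,v]]],float),K,np.array([k1,0,0,0,0.]))[0,0]
    R=np.array(c['rotation']); return np.array(c['eye']),R@np.array([d[0],d[1],1.])
def onz(c,u,v,z):
    e,d=ray(c,u,v); return (e+d*(z-e[2])/d[2]).round(4)
def proj(c,P):
    R=np.array(c['rotation']);p=R.T@(np.array(P,float)-np.array(c['eye']))
    x,y=p[0]/p[2],p[1]/p[2];s=1+float(c['k1'])*(x*x+y*y);K=np.array(c['mtx'])
    return (K[0,0]*x*s+K[0,2]).round(1),(K[1,1]*y*s+K[1,2]).round(1)
E
python3 - <<'E'
from h import *
for n in('scene','top','wrist'):
    c=snap(n,n+'0'); print(n,c['eye'],np.array(c['rotation']).round(3).tolist(),c['mtx'][0],c['k1'])
s=env.read_state();print(s)
E
```

```text
pics
scene [1.1392484  0.5055081  0.70659884] [0.337, 0.838, -0.397, -0.163] [445.69060495   0.         321.07729664] -0.08646300793190241
top [0.36100831 0.01500576 1.25561378] [-0.702, 0.704, -0.074, 0.077] [549.12699338   0.         317.20263685] 0.051678318216682916
wrist [0.20231335 0.69893831 0.37360126] [0.819, 0.558, 0.074, 0.11] [387.67576351   0.         317.45569854] -0.06882398187447913
{'clock': 0.15, 'joints': array([-1.27373747,  0.59998468, -0.00253668,  1.59991446,  0.00180021,
        0.9429177 , -0.07978358]), 'joint_velocities': array([-2.49599190e-04, -1.98321889e-03, -9.93626539e-06, -5.24228629e-04,
        6.56427418e-04,  1.80103990e-04, -1.27529098e-03]), 'effort': array([ 3.38897982e-03, -7.76995611e+01,  1.56667046e+00, -2.58232945e+01,
        1.24753243e-02,  6.81298203e-03,  1.55228219e-05]), 'eef_pos': array([0.26458837, 0.67460067, 0.21189546]), 'ee_rot': array([ 1.85759477e-01,  9.82595056e-01, -6.08714073e-04, -5.37068984e-05]), 'wrist_force': array([-0.55687885,  0.68681679,  0.3889849 ]), 'moment': array([ 0.00261488, -0.04170802, -0.00438957]), 'opening': 0.08520965280775057}
```

View pics/scene0.png

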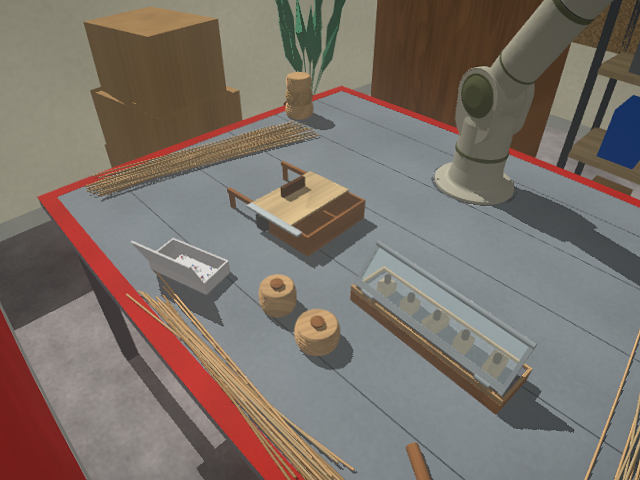

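View pics/top0.png

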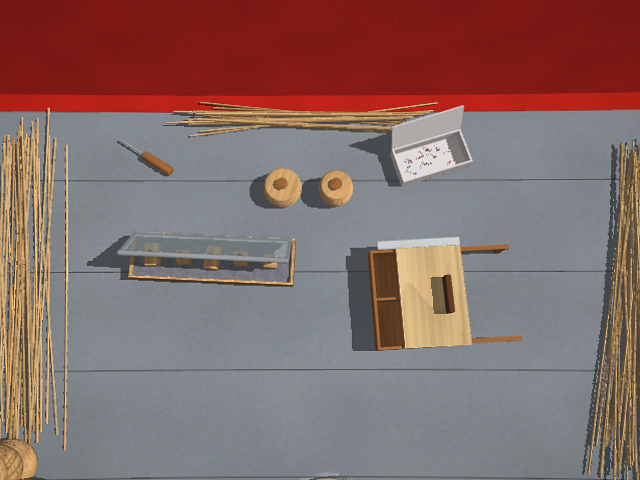

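View pics/wrist0.png

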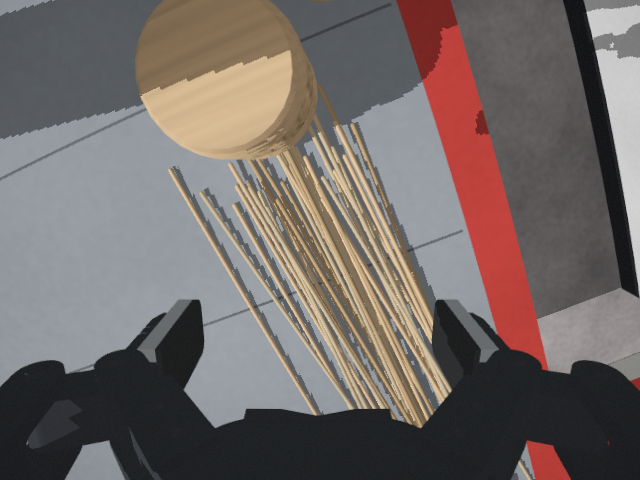

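The top view shows the rack at about (125–297, 235–287) with 5 moulds under the flap. The box is at about (370–520, 237–350) with its handle at (448,295), and the baskets are at (283,187) and (336,187). I'll zoom in for accuracy.

Run:
```python
import cv2
t=cv2.imread('pics/top0.png')
cv2.imwrite('pics/ra.png',cv2.resize(t[225:295,110:310],None,fx=4,fy=4,interpolation=cv2.INTER_CUBIC))
cv2.imwrite('pics/bo.png',cv2.resize(t[230:360,360:530],None,fx=4,fy=4,interpolation=cv2.INTER_CUBIC))
t=cv2.imread('pics/scene0.png')
cv2.imwrite('pics/sc.png',cv2.resize(t[230:420,340:540],None,fx=3,fy=3,interpolation=cv2.INTER_CUBIC))
```

```text
(no output)
```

View pics/ra.png

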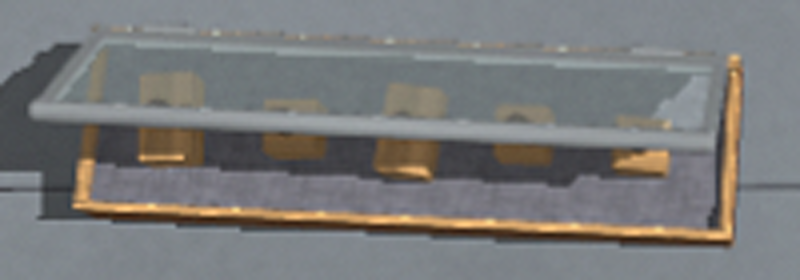

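View pics/bo.png

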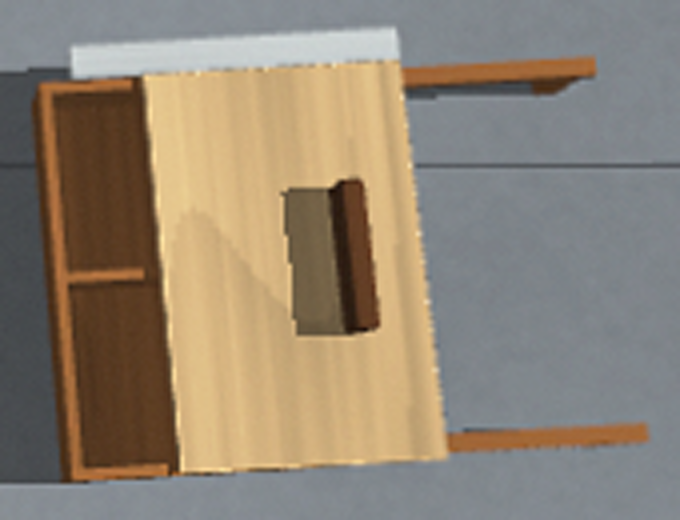

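View pics/sc.png

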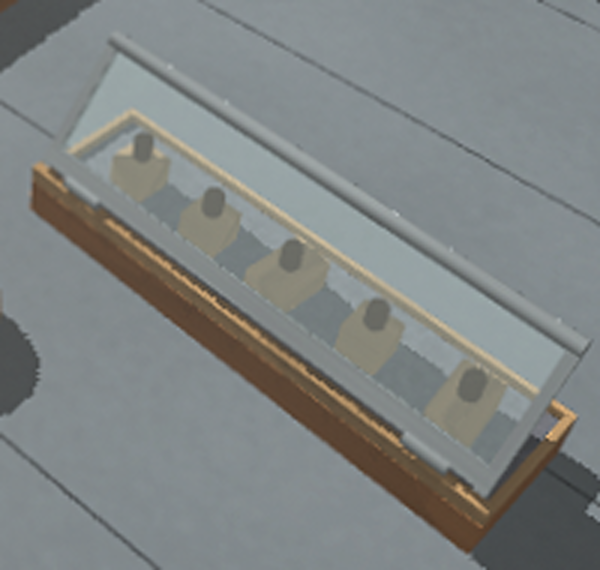

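Run:
```python
from h import *
t=load('top0');s=load('scene0')
print('rack'); 
FL=onz(t,110+75/4,225+209/4,.038);FR=onz(t,110+732/4,225+242/4,.038);BR=onz(t,110+740/4,225+57/4,.038)
print(FL,FR,BR,np.linalg.norm(FL-FR),np.linalg.norm(BR-FR))
d=(FL-FR)/np.linalg.norm(FL-FR);yaw=np.arctan2(-d[0],d[1]);print('rack yaw',yaw)
ex=np.array([np.cos(yaw),np.sin(yaw),0]);o=(FL+FR)/2+ex*.05;print('rack o',o, 'BR',(BR-o)@ex)
L=[onz(t,360+a/4,230+b/4,.066) for a,b in((143,75),(182,473),(448,460),(401,60))]
print('lid',L,[np.linalg.norm(L[i]-L[(i+1)%4]).round(4) for i in range(4)])
B=[onz(t,360+a/4,230+b/4,.058) for a,b in((36,85),(66,482))]
print('boxleft',B,np.linalg.norm(B[0]-B[1]))
H=[onz(t,360+a/4,230+b/4,.096) for a,b in((333,182),(362,180),(352,333),(380,328))];print('handle',H)
# pegs top centres scene z=.074
for a,b in((143,138),(214,193),(292,244),(378,303),(473,373)):
    print('peg',onz(s,340+a/3,230+b/3,.072))
print([onz(t,u,v,.06) for u,v in((283,186),(336,186))])
```

```text
rackTraceback (most recent call last):
  File "<stdin>", line 4, in <module>
  File "h.py", line 12, in onz
    e,d=ray(c,u,v); return (e+d*(z-e[2])/d[2]).round(4)
        ~~~^^^^^^^
  File "h.py", line 10, in ray
    R=np.array(c['rotation']); return np.array(c['eye']),R@np.array([d[0],d[1],1.])
                                                         ~^~~~~~~~~~~~~~~~~~~~~~~~~
ValueError: matmul: Input operand 1 has a mismatch in its core dimension 0, with gufunc signature (n?,k),(k,m?)->(n?,m?) (size 3 is different from 4)
```

```bash
sed -i "s/R=np.array(c\['rotation'\])/R=RR(c)/" h.py
cat >> h.py <<'E'
from scipy.spatial.transform import Rotation
def RR(c):
    return Rotation.from_quat(np.array(c['rotation'])).as_matrix()
E
cat > m.py <<'E'
from h import *
t=load('top0');s=load('scene0')
print(RR(t).round(3).tolist())
FL=onz(t,110+75/4,225+209/4,.038);FR=onz(t,110+732/4,225+242/4,.038);BR=onz(t,110+740/4,225+57/4,.038)
print(FL,FR,BR,np.linalg.norm(FL-FR),np.linalg.norm(BR-FR))
d=(FL-FR)/np.linalg.norm(FL-FR);yaw=np.arctan2(-d[0],d[1]);print('rack yaw',yaw)
ex=np.array([np.cos(yaw),np.sin(yaw),0]);o=(FL+FR)/2+ex*.05;print('rack o',o, 'BR',(BR-o)@ex)
L=[onz(t,360+a/4,230+b/4,.066) for a,b in((143,75),(182,473),(448,460),(401,60))]
print('lid',L,[np.linalg.norm(L[i]-L[(i+1)%4]).round(4) for i in range(4)])
B=[onz(t,360+a/4,230+b/4,.058) for a,b in((36,85),(66,482))]
print('boxleft',B,np.linalg.norm(B[0]-B[1]))
H=[onz(t,360+a/4,230+b/4,.096) for a,b in((333,182),(362,180),(352,333),(380,328))];print('handle',H)
# pegs top centres scene z=.074
for a,b in((143,138),(214,193),(292,244),(378,303),(473,373)):
    print('peg',onz(s,340+a/3,230+b/3,.072))
print([onz(t,u,v,.06) for u,v in((283,186),(336,186))])
E
python3 m.py
```

```text
[[-0.002, -0.977, 0.212], [-1.0, 0.003, 0.003], [-0.003, -0.212, -0.977]]
[0.5424 0.4382 0.038 ] [0.5226 0.0728 0.038 ] [0.6281 0.0691 0.038 ] 0.3659360599886269 0.10556486157808387
rack yaw -0.05413424961188051
rack o [0.58242675 0.25279461 0.038     ] BR 0.055545651885743105
lid [array([ 0.5999, -0.1546,  0.066 ]), array([ 0.385, -0.168,  0.066]), array([ 0.392 , -0.3083,  0.066 ]), array([ 0.608 , -0.2965,  0.066 ])] [np.float64(0.2153), np.float64(0.1405), np.float64(0.2163), np.float64(0.1421)]
boxleft [array([ 0.596 , -0.0963,  0.058 ]), array([ 0.3804, -0.1074,  0.058 ])] 0.215885548381544
handle [array([ 0.5357, -0.249 ,  0.096 ]), array([ 0.5368, -0.2644,  0.096 ]), array([ 0.4561, -0.2547,  0.096 ]), array([ 0.4587, -0.2694,  0.096 ])]
peg [0.5755 0.1235 0.072 ]
peg [0.5825 0.1898 0.072 ]
peg [0.5828 0.252  0.072 ]
peg [0.5849 0.3172 0.072 ]
peg [0.5903 0.3856 0.072 ]
[array([0.7474, 0.0962, 0.06  ]), array([ 0.7471, -0.0244,  0.06  ])]
```

Add to h.py:
```python
BO=np.array([.4921,-.1728]);BY=.055;RO=np.array([.5824,.2528]);RY=-.0541
def fr(name): return (BO,BY) if name=='box' else (RO,RY)
def w(name,x,y):
    o,a=fr(name);return o+np.array([x*np.cos(a)-y*np.sin(a),x*np.sin(a)+y*np.cos(a)])
def go(name,x,y,z):
    "tool delta (units of .1 m) and yaw (units of pi) to be at frame pos, aligned"
    s=env.read_state();p=s['eef_pos'];R=Rotation.from_quat(s['ee_rot']).as_matrix()
    t=np.r_[w(name,x,y),z];d=R.T@(t-p)*10
    h=np.arctan2(R[1,0],R[0,0]);e=(fr(name)[1]+np.pi-h+np.pi)%(2*np.pi)-np.pi
    tilt=np.degrees(np.arccos(-R[2,2]))
    # where am I in frame
    o,a=fr(name);q=p[:2]-o;print('clk %.2f in %s: x %.4f y %.4f z %.4f | delta %s len %.3f | yaw %.4f (pi) tilt %.2f | F %s open %.4f'%(s['clock'],name,q[0]*np.cos(a)+q[1]*np.sin(a),-q[0]*np.sin(a)+q[1]*np.cos(a),p[2],d.round(3),np.linalg.norm(d),-e/np.pi,tilt,s['wrist_force'].round(1),s['opening']))
```

```text
(no output)
```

Call:
{"method": "drive_tool", "body": {
  "rows": [
    [-1,[0,0,0],-0.0455],
    [-1,[0,0,0],-0.0455],
    [-1,[0,0,0],-0.0455],
    [-1,[0,0,0],0]
  ]
}}

```text
clock: 0.55
eef_pos: [0.264, 0.6739, 0.2103]
ee_rot: [-0.035, 0.999, -0.002, -0.001]
wrist_force: [-0.2, -0.5, 0.5]
opening: 0.0857
```

```bash
python3 -c "
from h import *
go('box',.05,.4,.2);go('box',.004,-.087,.16)"
```

```text
clk 0.55 in box: x -0.1812 y 0.8579 z 0.2103 | delta [-2.241 -4.614  0.118] len 5.131 | yaw 0.0049 (pi) tilt 0.23 | F [-0.2 -0.5  0.5] open 0.0857
clk 0.55 in box: x -0.1812 y 0.8579 z 0.2103 | delta [-1.706 -9.475  0.538] len 9.642 | yaw 0.0049 (pi) tilt 0.23 | F [-0.2 -0.5  0.5] open 0.0857
```

Call:
{"method": "drive_tool", "body": {
  "rows": [
    [-1,[-0.25,-0.4,0],0],
    [-1,[-0.25,-0.4,0],0],
    [-1,[-0.25,-0.4,0],0],
    [-1,[-0.25,-0.4,0],0],
    [-1,[-0.25,-0.4,0],0],
    [-1,[-0.25,-0.4,0],0],
    [-1,[-0.25,-0.4,0],0],
    [-1,[-0.25,-0.4,0],0],
    [-1,[-0.2,-0.4,0],0],
    [-1,[0,-0.45,0],0],
    [-1,[0,-0.45,0],0],
    [-1,[0,-0.45,0],0],
    [-1,[0,-0.45,0],0],
    [-1,[0,-0.45,0],0],
    [-1,[0,-0.45,0],0],
    [0,[0,0,0],0]
  ]
}}

```text
clock: 2.15
eef_pos: [0.515, 0.0332, 0.2073]
ee_rot: [0.003, 1.0, -0.001, -0.002]
wrist_force: [0.3, 0.5, 1.0]
opening: 0.0731
```

```bash
python3 -c "
from h import *
go('box',.004,-.087,.083)"
```

```text
clk 2.15 in box: x 0.0342 y 0.2044 z 0.2073 | delta [ 0.118 -2.925  1.249] len 3.182 | yaw -0.0196 (pi) tilt 0.23 | F [0.3 0.5 1. ] open 0.0731
```

Call:
{"method": "drive_tool", "body": {
  "rows": [
    [0,[0.1,-0.48,0],-0.02],
    [0,[0.1,-0.48,0.1],0],
    [0,[0,-0.48,0.2],0],
    [0,[0,-0.48,0.2],0],
    [0,[0,-0.48,0],0],
    [0,[0,-0.45,0],0],
    [0,[0,0,0],0],
    [0,[0,0,0],0]
  ]
}}

```text
clock: 2.95
eef_pos: [0.5087, -0.2504, 0.1575]
ee_rot: [-0.013, 1.0, 0.0, 0.001]
wrist_force: [0.0, 0.9, -0.7]
opening: 0.0426
```

```bash
python3 -c "
from h import *
go('box',.004,-.087,.083);snap('wrist','w1');snap('top','t1')"
```

```text
clk 2.95 in box: x 0.0123 y -0.0784 z 0.1575 | delta [ 0.081 -0.088  0.745] len 0.754 | yaw -0.0095 (pi) tilt 0.08 | F [ 0.   0.9 -0.7] open 0.0426
```

View pics/w1.png

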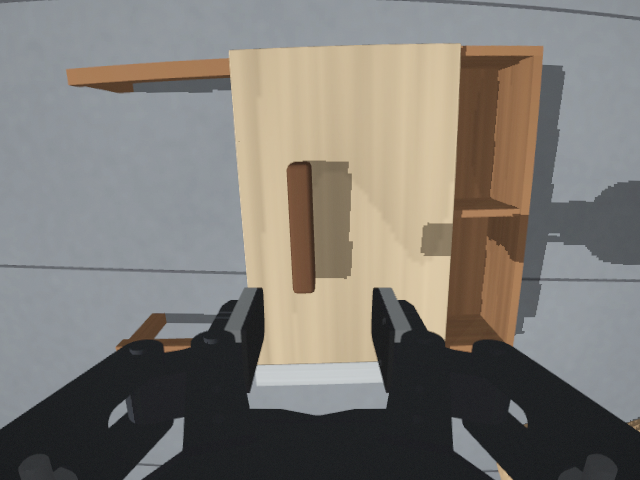

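Wrist view: the bar's top spans about (288–314, 163–293), and the lid and box are left-aligned. The finger line is at x≈318, so I'll check the bar's position numerically.

```bash
python3 -c "
from h import *
c=load('w1')
for u,v in((288,164),(311,164),(293,292),(315,292),(301,228)):
  p=onz(c,u,v,.096);q=p[:2]-BO;a=BY;print(p,q[0]*np.cos(a)+q[1]*np.sin(a),-q[0]*np.sin(a)+q[1]*np.cos(a))
"
```

```text
[ 0.458  -0.2685  0.096 ] -0.03930928347029245 -0.09368073565601517
[ 0.4577 -0.2554  0.096 ] -0.03888869303180917 -0.0805840527292945
[ 0.5361 -0.2651  0.096 ] 0.03885952578945602 -0.09457921153942131
[ 0.5357 -0.2514  0.096 ] 0.03921325080483174 -0.08087793865645539
[ 0.4951 -0.2606  0.096 ] -0.0018311021036637484 -0.08783215279774233
```

Call:
{"method": "drive_tool", "body": {
  "rows": [
    [0,[0.12,-0.09,0],-0.0095],
    [0,[0,0,0.25],0],
    [0,[0,0,0.25],0],
    [0,[0,0,0.2],0],
    [0,[0,0,0],0],
    [0,[0,0,0],0]
  ]
}}

```text
clock: 3.65
eef_pos: [0.5008, -0.249, 0.0884]
ee_rot: [-0.033, 0.999, 0.001, 0.003]
wrist_force: [0.3, 0.4, -0.3]
opening: 0.0427
```

```bash
python3 -c "
from h import *
go('box',.0,-.0875,.083)"
```

```text
clk 3.65 in box: x 0.0045 y -0.0766 z 0.0884 | delta [ 0.047 -0.108  0.054] len 0.130 | yaw 0.0036 (pi) tilt 0.34 | F [ 0.3  0.4 -0.3] open 0.0427
```

Call:
{"method": "drive_tool", "body": {
  "rows": [
    [0,[0.04,-0.12,0.05],0],
    [0,[0,0,0],0],
    [1,[0,0,0],0],
    [1,[0,0,0],0],
    [1,[0,0,0],0],
    [1,[0,0,0],0],
    [1,[0,0,0],0],
    [1,[0,0,0],0]
  ],
  "grip_force": 60
}}

```text
clock: 4.45
eef_pos: [0.4994, -0.2622, 0.0869]
ee_rot: [-0.033, 0.999, -0.001, 0.005]
wrist_force: [-0.1, -0.5, -0.1]
opening: 0.0001
```

```bash
python3 -c "
from h import *
go('box',.0,-.19,.083)"
```

```text
clk 4.45 in box: x 0.0024 y -0.0897 z 0.0869 | delta [ 0.036 -1.003  0.04 ] len 1.005 | yaw 0.0037 (pi) tilt 0.63 | F [-0.1 -0.5 -0.1] open 0.0001
```

```bash
python3 -c "
from h import *
snap('wrist','w2');snap('scene','s2')
cv2.imwrite('pics/s2c.png',cv2.resize(cv2.imread('pics/s2.png')[100:280,200:420],None,fx=3,fy=3))"
```

```text
(no output)
```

View pics/w2.png

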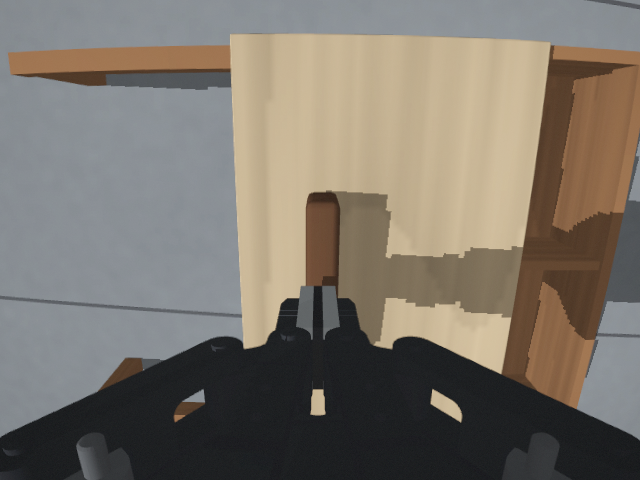

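View pics/s2c.png

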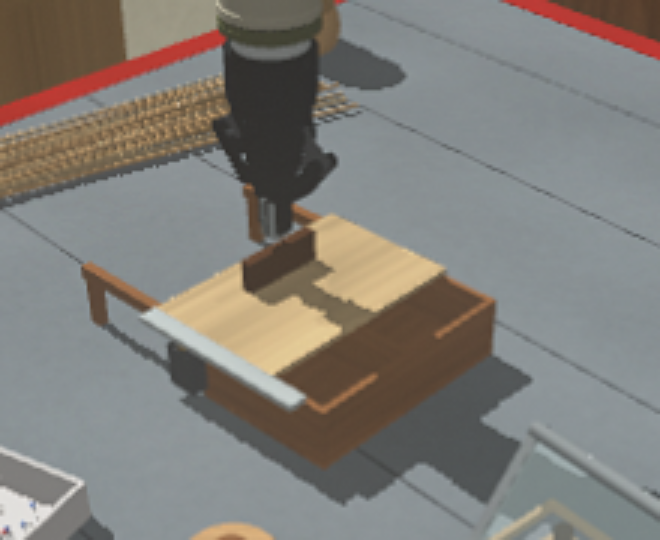

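```bash
python3 -c "
from h import *
c=load('w2');s=load('s2')
st=env.read_state();p=st['eef_pos'];R=Rotation.from_quat(st['ee_rot']).as_matrix()
for d in(.011,0,-.008,-.03): print('tool',d,proj(c,p+R[:,2]*d),[ (q+0) for q in np.array(proj(s,p+R[:,2]*d))*3-np.array([600,300])])
for x in(-.04,0,.04):
  q=np.r_[w('box',x,-.0875),.096];print(x,proj(c,q),np.array(proj(s,q))*3-np.array([600,300]))
print(onz(c,322,193,.096))
"
```

```text
tool 0.011 (np.float64(317.8), np.float64(280.8)) [np.float64(276.9000000000001), np.float64(263.4000000000001)]
tool 0 (np.float64(317.9), np.float64(289.7)) [np.float64(276.5999999999999), np.float64(252.9000000000001)]
tool -0.008 (np.float64(317.9), np.float64(296.8)) [np.float64(276.30000000000007), np.float64(244.79999999999995)]
tool -0.03 (np.float64(318.0), np.float64(320.4)) [np.float64(275.69999999999993), np.float64(222.9000000000001)]
-0.04 (np.float64(324.3), np.float64(199.6)) [312.3 226.2]
0 (np.float64(322.9), np.float64(293.0)) [279.9 243.6]
0.04 (np.float64(321.6), np.float64(373.8)) [246.3 261.6]
[ 0.4544 -0.2635  0.096 ]
```

Call:
{"method": "drive_tool", "body": {
  "rows": [
    [1,[0.03,-0.15,0],0],
    [1,[0,-0.15,0],0],
    [1,[0,0,0],0]
  ]
}}

```text
clock: 4.85
eef_pos: [0.4984, -0.2953, 0.0869]
ee_rot: [-0.033, 0.999, -0.001, 0.005]
wrist_force: [-0.2, 0.7, -0.3]
opening: 0.0002
```

```bash
python3 -c "
from h import *
go('box',.0,-.19,.083)
snap('wrist','w3');snap('scene','s3')
a=cv2.imread('pics/s3.png')[140:230,240:350]
b=cv2.imread('pics/w3.png')[150:400,200:450]
cv2.imwrite('pics/s3c.png',np.hstack([cv2.resize(a,(440,360)),cv2.resize(b,(360,360))]))"
```

```text
clk 4.85 in box: x -0.0005 y -0.1226 z 0.0869 | delta [ 0.004 -0.673  0.04 ] len 0.675 | yaw 0.0038 (pi) tilt 0.62 | F [-0.2  0.7 -0.3] open 0.0002
```

View pics/s3c.png

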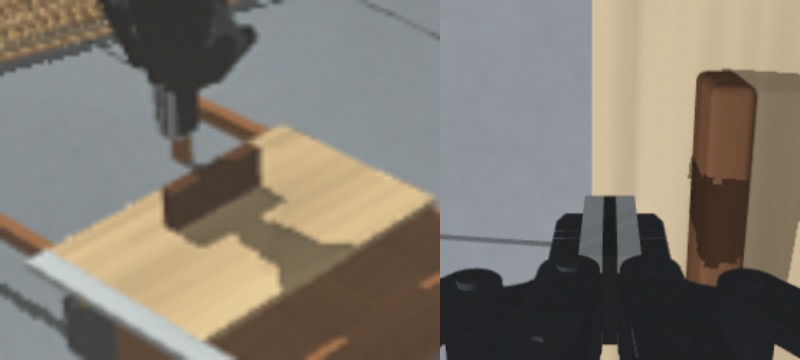

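```bash
python3 -c "
from h import *
c=load('w3');s=load('s3')
st=env.read_state();p=st['eef_pos'];R=Rotation.from_quat(st['ee_rot']).as_matrix()
print(p,np.array(c['eye'])-p)
for d in(.011,0,-.008,-.03): print('tool',d,proj(c,p+R[:,2]*d),proj(s,p+R[:,2]*d))
e1,d1=ray(c,318,286);e2,d2=ray(s,284.5,174)
A=np.c_[d1,-d2];k=np.linalg.lstsq(A,e2-e1,rcond=None)[0];print(e1+k[0]*d1,e2+k[1]*d2)
"
```

```text
[ 0.49816923 -0.29317041  0.08672498] [-0.06829634 -0.00644912  0.16125944]
tool 0.011 (np.float64(322.2), np.float64(280.6)) (np.float64(285.0), np.float64(183.2))
tool 0 (np.float64(322.5), np.float64(289.4)) (np.float64(284.9), np.float64(179.7))
tool -0.008 (np.float64(322.7), np.float64(296.6)) (np.float64(284.7), np.float64(177.1))
tool -0.03 (np.float64(323.4), np.float64(320.2)) (np.float64(284.4), np.float64(169.8))
[ 0.49149608 -0.29563199  0.09915351] [ 0.49411141 -0.2984896   0.10015983]
```

Call:
{"method": "drive_tool", "body": {
  "rows": [
    [1,[0,0.11,0],0],
    [1,[0,0,0.03],0],
    [1,[0,0,0.03],0],
    [1,[0,0,0.03],0],
    [1,[0,0,0.02],0],
    [1,[0,0,0],0]
  ]
}}

```text
clock: 5.55
eef_pos: [0.4975, -0.279, 0.0744]
ee_rot: [-0.035, 0.999, 0.001, 0.005]
wrist_force: [0.1, 0.2, 0.8]
opening: 0.0
```

```bash
python3 -c "
from h import *
go('box',.0,-.11,.06)
snap('scene','s4')
a=cv2.imread('pics/s4.png')[140:230,240:350]
cv2.imwrite('pics/s4c.png',cv2.resize(a,(660,540)))"
```

```text
clk 5.55 in box: x -0.0005 y -0.1063 z 0.0744 | delta [-0.003 -0.037  0.144] len 0.149 | yaw 0.0050 (pi) tilt 0.55 | F [0.1 0.2 0.8] open 0.0000
```

View pics/s4c.png

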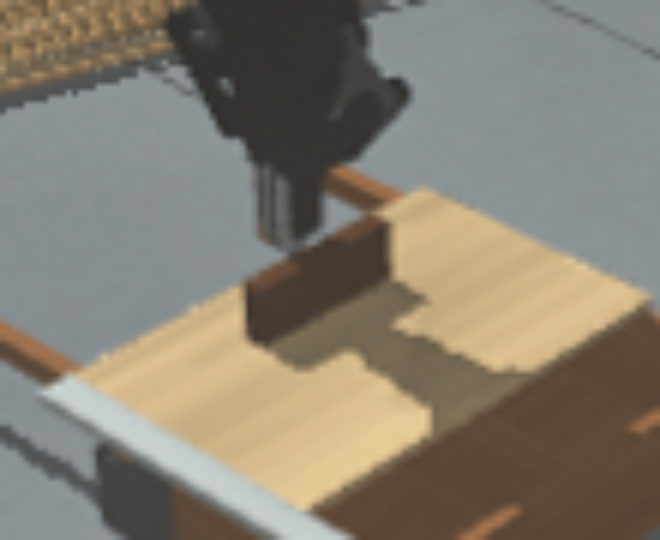

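Call:
{"method": "drive_tool", "body": {
  "rows": [
    [1,[0,-0.04,0.03],0],
    [1,[0,0,0.03],0],
    [1,[0,0,0.03],0],
    [1,[0,0,0.02],0],
    [1,[0,0,0],0]
  ]
}}

```text
clock: 6.1
eef_pos: [0.4979, -0.284, 0.0626]
ee_rot: [-0.035, 0.999, 0.0, 0.005]
wrist_force: [-0.8, 0.1, -0.2]
opening: -0.0001
```

```bash
python3 -c "
from h import *
go('box',.0,-.11,.06)
c=snap('wrist','w5')
s=snap('scene','s5')
a=cv2.imread('pics/s5.png')[140:230,240:350]
cv2.imwrite('pics/s5c.png',cv2.resize(a,(660,540)))"
```

```text
clk 6.10 in box: x -0.0003 y -0.1113 z 0.0626 | delta [-0.003  0.013  0.026] len 0.029 | yaw 0.0047 (pi) tilt 0.56 | F [-0.8  0.1 -0.2] open -0.0001
```

View pics/s5c.png

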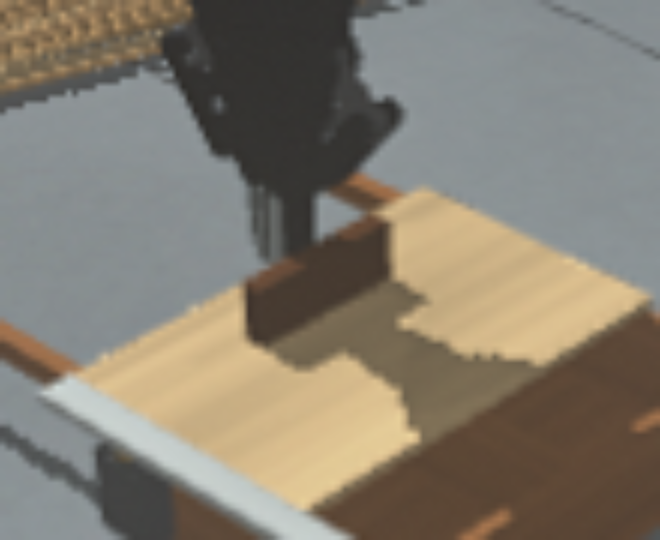

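Call:
{"method": "drive_tool", "body": {
  "rows": [
    [1,[0,0,0.02],0],
    [1,[0,0,0.02],0],
    [1,[0,0,0.02],0],
    [1,[0,0,0.02],0],
    [1,[0,0,0],0]
  ]
}}

```text
clock: 6.7
eef_pos: [0.4983, -0.2839, 0.0544]
ee_rot: [-0.035, 0.999, 0.0, 0.005]
wrist_force: [-0.0, 0.4, 0.2]
opening: -0.0005
```

Call:
{"method": "drive_tool", "body": {
  "rows": [
    [1,[0,0,0.01],0],
    [1,[0,0,0.01],0],
    [1,[0,0,0.01],0],
    [1,[0,0,0.01],0],
    [1,[0,0,0.01],0]
  ]
}}

```text
clock: 7.2
eef_pos: [0.4985, -0.2839, 0.0492]
ee_rot: [-0.035, 0.999, 0.0, 0.005]
wrist_force: [0.4, 0.4, -0.0]
opening: 0.0003
```

```bash
python3 -c "
from h import *
go('box',.0,-.11,.06)
c=snap('wrist','w6')
s=snap('scene','s6')
a=cv2.imread('pics/s6.png')[140:230,240:350]
b=cv2.imread('pics/w6.png')[100:420,160:480]
cv2.imwrite('pics/s6c.png',np.hstack([cv2.resize(a,(440,360)),cv2.resize(b,(360,360))]))"
```

```text
clk 7.20 in box: x 0.0003 y -0.1113 z 0.0492 | delta [ 0.002  0.013 -0.108] len 0.109 | yaw 0.0048 (pi) tilt 0.62 | F [ 0.4  0.4 -0. ] open 0.0003
```

View pics/s6c.png

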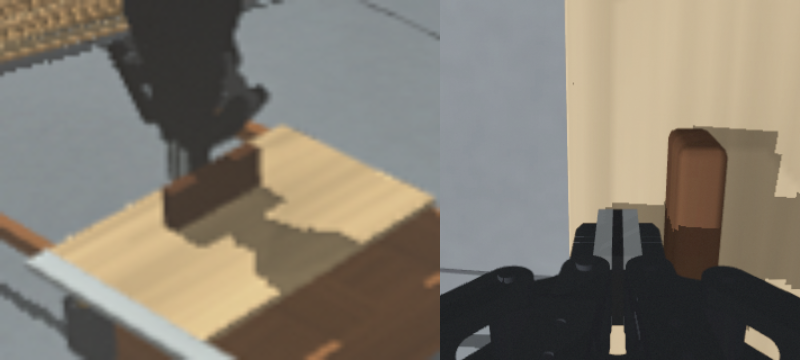

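```bash
python3 -c "
from h import *
c=load('w6')
st=env.read_state();p=st['eef_pos'];R=Rotation.from_quat(st['ee_rot']).as_matrix()
for x in(-.011,0,.011):
  print(x,[(d,proj(c,p+R@np.array([x,0,d]))[1]) for d in(.01,0,-.01,-.013,-.016,-.02,-.024,-.03)])
print(st['wrist_force'],st['moment'])
"
```

```text
-0.011 [(0.01, np.float64(302.8)), (0, np.float64(311.9)), (-0.01, np.float64(322.1)), (-0.013, np.float64(325.3)), (-0.016, np.float64(328.7)), (-0.02, np.float64(333.4)), (-0.024, np.float64(338.4)), (-0.03, np.float64(346.2))]
0 [(0.01, np.float64(281.4)), (0, np.float64(289.5)), (-0.01, np.float64(298.6)), (-0.013, np.float64(301.5)), (-0.016, np.float64(304.6)), (-0.02, np.float64(308.8)), (-0.024, np.float64(313.2)), (-0.03, np.float64(320.3))]
0.011 [(0.01, np.float64(259.3)), (0, np.float64(266.3)), (-0.01, np.float64(274.2)), (-0.013, np.float64(276.7)), (-0.016, np.float64(279.4)), (-0.02, np.float64(283.0)), (-0.024, np.float64(286.9)), (-0.03, np.float64(293.1))]
[-0.05511103  0.1011136  -0.04205074] [ 0.06396556 -0.01034585  0.01444153]
```

Call:
{"method": "drive_tool", "body": {
  "rows": [
    [1,[0,0,0.01],0],
    [1,[0,0,0.01],0],
    [1,[0,0,0.01],0],
    [1,[0,0,0.01],0],
    [1,[0,0,0.01],0]
  ]
}}

```text
clock: 7.8
eef_pos: [0.4986, -0.284, 0.0473]
ee_rot: [-0.035, 0.999, -0.0, 0.006]
wrist_force: [-3.0, 0.9, 12.0]
opening: 0.0005
```

Call:
{"method": "drive_tool", "body": {
  "rows": [
    [1,[0,0,-0.2],0],
    [1,[0,0,-0.2],0],
    [0,[0,0,-0.1],0],
    [0,[0,0.22,0],0],
    [0,[0,0,0],0],
    [0,[0,0,0],0],
    [0,[0,0,0],0]
  ]
}}

```text
clock: 8.5
eef_pos: [0.4963, -0.262, 0.099]
ee_rot: [-0.035, 0.999, -0.001, 0.006]
wrist_force: [0.1, 0.2, 0.2]
opening: 0.043
```

```bash
python3 -c "
from h import *
go('box',.0,-.0875,.055)"
```

```text
clk 8.50 in box: x -0.0007 y -0.0893 z 0.0990 | delta [-0.002  0.018  0.44 ] len 0.440 | yaw 0.0046 (pi) tilt 0.70 | F [0.1 0.2 0.2] open 0.0430
```

Call:
{"method": "drive_tool", "body": {
  "rows": [
    [0,[0,0.02,0.15],0],
    [0,[0,0,0.15],0],
    [0,[0,0,0.13],0],
    [0,[0,0,0],0],
    [1,[0,0,0],0],
    [1,[0,0,0],0],
    [1,[0,0,0],0],
    [1,[0,0,0],0],
    [1,[0,0,0],0]
  ]
}}

```text
clock: 9.4
eef_pos: [0.4967, -0.2622, 0.0539]
ee_rot: [-0.033, 0.999, -0.001, 0.006]
wrist_force: [0.7, -0.6, -6.9]
opening: 0.0127
```

```bash
python3 -c "
from h import *
go('box',.0,-.19,.055)"
```

```text
clk 9.40 in box: x -0.0003 y -0.0896 z 0.0539 | delta [ 0.007 -1.004 -0.009] len 1.004 | yaw 0.0033 (pi) tilt 0.69 | F [ 0.7 -0.6 -6.9] open 0.0127
```

Call:
{"method": "drive_tool", "body": {
  "rows": [
    [1,[0,-0.15,0],0],
    [1,[0,-0.15,0],0],
    [1,[0,-0.15,0],0],
    [1,[0,-0.15,0],0],
    [1,[0,-0.15,0],0],
    [1,[0,0,0],0]
  ]
}}

```text
clock: 10.0
eef_pos: [0.5006, -0.3328, 0.0539]
ee_rot: [-0.034, 0.999, 0.003, 0.004]
wrist_force: [1.7, -5.8, -7.8]
opening: 0.0129
```

```bash
python3 -c "
from h import *
go('box',.0,-.19,.055)"
```

```text
clk 10.00 in box: x -0.0003 y -0.1602 z 0.0539 | delta [ 0.001 -0.298 -0.013] len 0.298 | yaw 0.0044 (pi) tilt 0.61 | F [ 1.7 -5.8 -7.8] open 0.0129
```

Call:
{"method": "drive_tool", "body": {
  "rows": [
    [1,[0,-0.12,0],0],
    [1,[0,-0.12,0],0],
    [1,[0,-0.06,0],0],
    [1,[0,0,0],0]
  ]
}}

```text
clock: 10.4
eef_pos: [0.5022, -0.3603, 0.054]
ee_rot: [-0.035, 0.999, 0.005, 0.003]
wrist_force: [0.7, -0.6, -5.0]
opening: 0.0133
```

Call:
{"method": "drive_tool", "body": {
  "rows": [
    [0,[0,0,0],0],
    [0,[0,0,0],0],
    [0,[0,0,0],0],
    [0,[0,0,0],0],
    [0,[0,0,-0.3],0],
    [0,[0,0,-0.4],0],
    [0,[0,0,-0.4],0],
    [0,[0,0,-0.1],0],
    [0,[0,0,0],0]
  ]
}}

```text
clock: 11.3
eef_pos: [0.5018, -0.3609, 0.1784]
ee_rot: [-0.038, 0.999, 0.005, 0.003]
wrist_force: [0.1, -0.6, -0.1]
opening: 0.0426
```

```bash
python3 -c "
from h import *
go('box',.0,-.19,.055)
snap('top','t7');snap('wrist','w7')
go('rack',-.15,-.132,.2)
cv2.imwrite('pics/t7c.png',cv2.resize(cv2.imread('pics/t7.png')[210:370,100:540],None,fx=1.8,fy=1.8))"
```

```text
clk 11.30 in box: x -0.0006 y -0.1884 z 0.1784 | delta [ 0.002 -0.028  1.234] len 1.234 | yaw 0.0065 (pi) tilt 0.62 | F [ 0.1 -0.6 -0.1] open 0.0426
clk 11.40 in rack: x -0.0479 y -0.6168 z 0.1765 | delta [ 0.385  4.942 -0.184] len 4.960 | yaw 0.0412 (pi) tilt 0.65 | F [-0.4 -0.6 -1.1] open 0.0423
```

View pics/t7c.png

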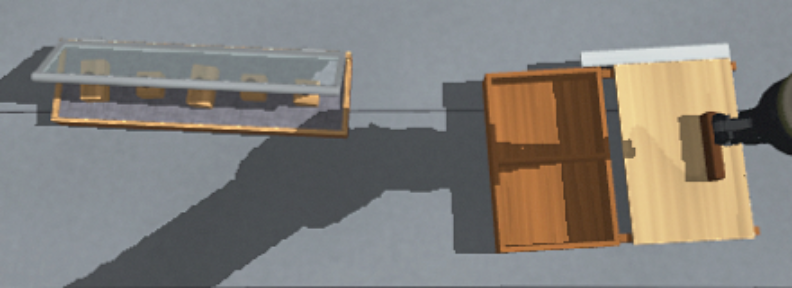

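Call:
{"method": "drive_tool", "body": {
  "rows": [
    [0,[0.1,0.45,-0.1],0.041],
    [0,[0.1,0.48,-0.1],0],
    [0,[0.05,0.48,0],0],
    [0,[0.05,0.48,0],0],
    [0,[0.05,0.48,0],0],
    [0,[0,0.48,0],0],
    [0,[0,0.48,0],0],
    [0,[0,0.48,0],0],
    [0,[0,0.48,0],0],
    [0,[0,0.3,0],0],
    [0,[0,0,0],0]
  ]
}}

```text
clock: 12.5
eef_pos: [0.4784, 0.114, 0.1847]
ee_rot: [0.031, 0.999, 0.006, -0.011]
wrist_force: [0.1, 0.5, -0.3]
opening: 0.0424
```

```bash
python3 -c "
from h import *
go('rack',-.135,-.132,.2)
c=snap('wrist','w8')"
```

```text
clk 12.50 in rack: x -0.0964 y -0.1442 z 0.1847 | delta [ 0.39   0.121 -0.143] len 0.433 | yaw -0.0024 (pi) tilt 1.47 | F [ 0.1  0.5 -0.3] open 0.0424
```

View pics/w8.png

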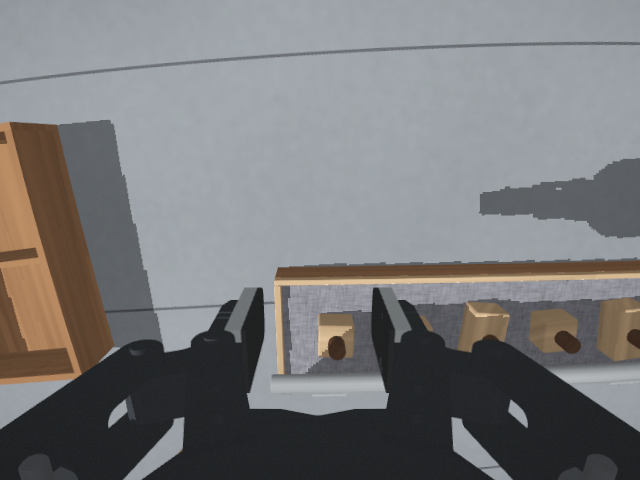

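```bash
cat >> h.py <<'E'
def inf(name,p):
    o,a=fr(name);q=np.array(p)[:2]-o;return np.array([q[0]*np.cos(a)+q[1]*np.sin(a),-q[0]*np.sin(a)+q[1]*np.cos(a)]).round(4)
E
python3 -c "
from h import *
c=load('w8')
print('lip corner',inf('rack',onz(c,277,279,.038)))
for n,u,v,z in(('sq tl',320,313,.056),('sq tr',354,313,.056),('pegtop',337,350,.074),('long tl',466,302,.056),('long tr',504,304,.056),('sq3l',531,312,.056),('sq3r',571,310,.056),('peg4',570,345,.074)): print(n,inf('rack',onz(c,u,v,z)))
for f in('w7','w8'):
  pass
im=cv2.imread('pics/w8.png');cv2.imwrite('pics/w8c.png',cv2.resize(im[250:400,260:460],None,fx=4,fy=4))
"
```

```text
lip corner [-0.0498 -0.1773]
sq tl [-0.0264 -0.1414]
sq tr [-0.0259 -0.1137]
pegtop [-0.0027 -0.1285]
long tl [-0.0338 -0.0214]
long tr [-0.0313  0.0113]
sq3l [-0.0233  0.0359]
sq3r [-0.024   0.0717]
peg4 [-0.0011  0.063 ]
```

View pics/w8c.png

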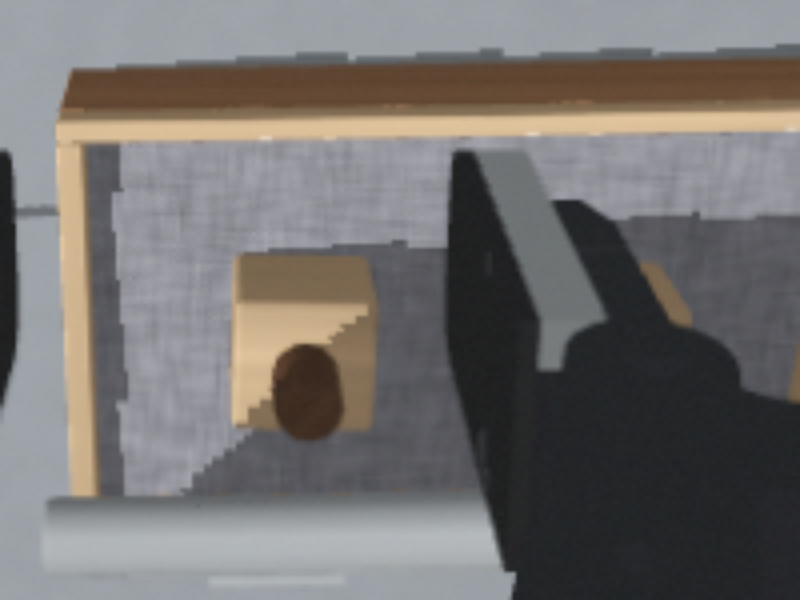

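```bash
python3 -c "
from h import *
c=load('w8')
print('lip corner',inf('rack',onz(c,260+56/4,250+118/4,.038)))
for n,u,v,z in(('l',260+232/4,250+302/4,.056),('r',260+377/4,250+302/4,.056),('bl',260+237/4,250+256/4,.03),('br',260+368/4,250+256/4,.03),('peg',260+306/4,250+408/4,.074)):print(n,inf('rack',onz(c,u,v,z)))
"
```

```text
lip corner [-0.0493 -0.1798]
l [-0.0152 -0.1431]
r [-0.0147 -0.1133]
bl [-0.0136 -0.1417]
br [-0.0131 -0.1126]
peg [-0.0009 -0.1289]
```

Call:
{"method": "drive_tool", "body": {
  "rows": [
    [-0.2,[0,0.13,0.2],0],
    [-0.2,[-0.05,0,0.3],0],
    [-0.2,[0,0,0.35],0],
    [-0.2,[0,0,0.3],0],
    [-0.2,[0,0,0.25],0],
    [-0.2,[0,0,0.1],0],
    [-0.2,[0,0,0],0]
  ]
}}

```text
clock: 13.25
eef_pos: [0.4774, 0.1157, 0.0246]
ee_rot: [0.036, 0.999, 0.002, -0.016]
wrist_force: [0.3, -1.0, -0.0]
opening: 0.0514
```

```bash
python3 -c "
from h import *
go('rack',0,-.130,.02)
c=snap('wrist','w9');snap('scene','s9')
a=cv2.imread('pics/s9.png')[180:420,300:560]
b=cv2.imread('pics/w9.png')[200:480,120:520]
cv2.imwrite('pics/s9c.png',np.hstack([cv2.resize(a,(390,360)),cv2.resize(b,(410,360))]))"
```

```text
clk 13.25 in rack: x -0.0974 y -0.1426 z 0.0246 | delta [-0.973  0.144  0.016] len 0.984 | yaw -0.0057 (pi) tilt 1.79 | F [ 0.3 -1.  -0. ] open 0.0514
```

View pics/s9c.png

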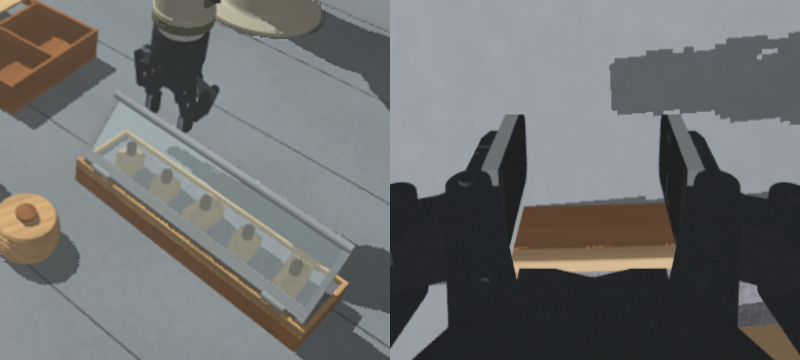

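Call:
{"method": "drive_tool", "body": {
  "rows": [
    [-0.2,[0,0.14,0],-0.0057],
    [-0.2,[0,0,0.02],0]
  ]
}}

```text
clock: 13.55
eef_pos: [0.4808, 0.1312, 0.0263]
ee_rot: [0.027, 1.0, 0.003, -0.013]
wrist_force: [-0.3, -0.2, 0.4]
opening: 0.0513
```

```bash
python3 -c "
from h import *
go('rack',0,-.130,.02)"
```

```text
clk 13.55 in rack: x -0.0949 y -0.1269 z 0.0263 | delta [-0.95  -0.032  0.039] len 0.951 | yaw 0.0001 (pi) tilt 1.48 | F [-0.3 -0.2  0.4] open 0.0513
```

Call:
{"method": "drive_tool", "body": {
  "rows": [
    [-0.2,[-0.15,-0.02,0.02],0],
    [-0.2,[-0.15,0,0.02],0],
    [-0.2,[-0.15,0,0],0],
    [-0.2,[-0.15,0,0],0],
    [-0.2,[0,0,0],0]
  ]
}}

```text
clock: 14.05
eef_pos: [0.5432, 0.1293, 0.0255]
ee_rot: [0.024, 1.0, 0.004, -0.01]
wrist_force: [-4.1, -0.1, 1.8]
opening: 0.051
```

```bash
python3 -c "
from h import *
go('rack',0,-.130,.02)
c=snap('wrist','w10');snap('scene','s10')
a=cv2.imread('pics/s10.png')[180:420,300:560]
b=cv2.imread('pics/w10.png')[200:480,120:520]
cv2.imwrite('pics/s10c.png',np.hstack([cv2.resize(a,(390,360)),cv2.resize(b,(410,360))]))"
```

```text
clk 14.05 in rack: x -0.0324 y -0.1255 z 0.0255 | delta [-0.325 -0.048  0.048] len 0.332 | yaw 0.0019 (pi) tilt 1.24 | F [-4.1 -0.1  1.8] open 0.0510
```

View pics/s10c.png

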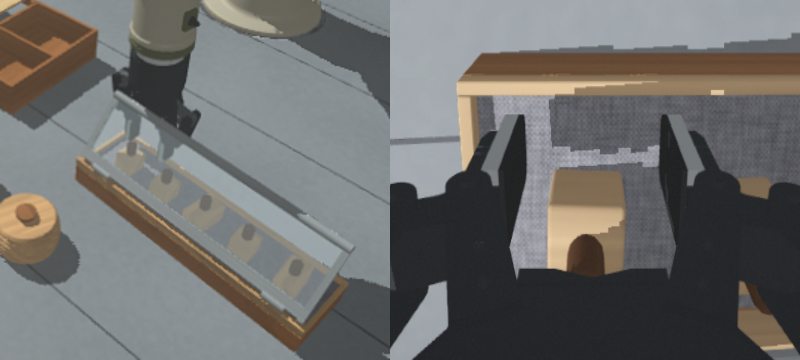

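Call:
{"method": "drive_tool", "body": {
  "rows": [
    [-0.2,[-0.15,-0.03,0.02],0],
    [-0.2,[-0.15,-0.02,0.02],0],
    [-0.2,[-0.05,0,0.03],0],
    [-0.2,[0,0,0.04],0],
    [-0.2,[0,0,0.04],0],
    [-0.2,[0,0,0],0]
  ]
}}

```text
clock: 14.75
eef_pos: [0.5721, 0.1238, 0.0091]
ee_rot: [0.022, 1.0, 0.004, -0.013]
wrist_force: [-1.3, -0.7, -0.8]
opening: 0.0514
```

```bash
python3 -c "
from h import *
go('rack',0,-.130,.013)
c=snap('wrist','w11');snap('scene','s11')
a=cv2.imread('pics/s11.png')[180:420,300:560]
b=cv2.imread('pics/w11.png')[200:480,120:520]
cv2.imwrite('pics/s11c.png',np.hstack([cv2.resize(a,(390,360)),cv2.resize(b,(410,360))]))"
```

```text
clk 14.75 in rack: x -0.0033 y -0.1293 z 0.0091 | delta [-0.032 -0.007 -0.04 ] len 0.052 | yaw 0.0031 (pi) tilt 1.54 | F [-1.3 -0.7 -0.8] open 0.0514
```

View pics/s11c.png

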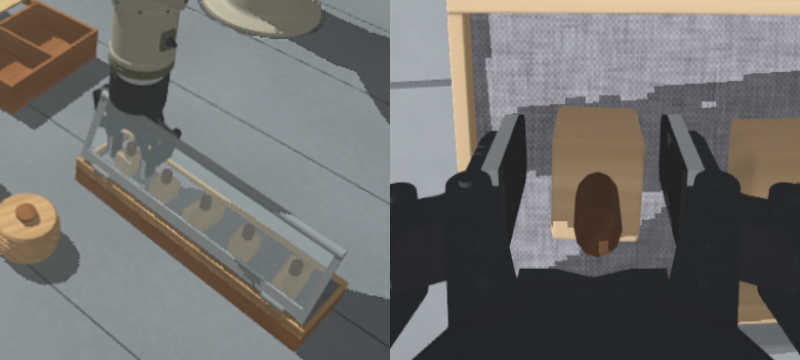

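Call:
{"method": "drive_tool", "body": {
  "rows": [
    [-0.2,[-0.03,-0.01,-0.05],0],
    [0.6,[0,0,0],0],
    [1,[0,0,0],0],
    [1,[0,0,0],0],
    [1,[0,0,0],0],
    [1,[0,0,0],0],
    [1,[0,0,0],0]
  ],
  "grip_force": 50
}}

```text
clock: 15.55
eef_pos: [0.5754, 0.1228, 0.0153]
ee_rot: [0.022, 1.0, 0.004, -0.012]
wrist_force: [-1.3, -0.3, -2.0]
opening: 0.029
```

```bash
python3 -c "
from h import *
go('rack',-.12,-.130,.05)"
```

```text
clk 15.55 in rack: x 0.0001 y -0.1302 z 0.0153 | delta [ 1.209  0.017 -0.317] len 1.250 | yaw 0.0033 (pi) tilt 1.50 | F [-1.3 -0.3 -2. ] open 0.0290
```

Call:
{"method": "drive_tool", "body": {
  "rows": [
    [1,[0,0,-0.1],0],
    [1,[0,0,-0.1],0],
    [1,[0.1,0,0],0],
    [1,[0.2,0,0],0],
    [1,[0.25,0,0],0],
    [1,[0.25,0,0],0],
    [1,[0.25,0,0],0],
    [1,[0.1,0,0],0],
    [1,[0,0,-0.2],0],
    [1,[0,-0.1,-0.4],0],
    [1,[0,-0.3,-0.4],0],
    [1,[0,-0.4,-0.2],0],
    [1,[0,0,0],0]
  ]
}}

```text
clock: 16.85
eef_pos: [0.4582, 0.0459, 0.1677]
ee_rot: [0.021, 1.0, 0.006, -0.006]
wrist_force: [0.5, -0.1, -0.4]
opening: 0.0292
```

```bash
python3 -c "
from h import *
go('box',-.078,-.025,.15)
c=snap('wrist','w12');snap('top','t12')
a=cv2.imread('pics/t12.png')[210:370,110:510]
b=cv2.imread('pics/w12.png')[200:480,120:520]
cv2.imwrite('pics/s12c.png',np.vstack([cv2.resize(a,(600,240)),cv2.resize(b,(514,360))[:, :514] if 0 else cv2.resize(b,(600,340))]))"
```

```text
clk 16.85 in box: x -0.0219 y 0.2203 z 0.1677 | delta [ 0.322 -2.497  0.154] len 2.522 | yaw -0.0306 (pi) tilt 0.93 | F [ 0.5 -0.1 -0.4] open 0.0292
```

View pics/s12c.png

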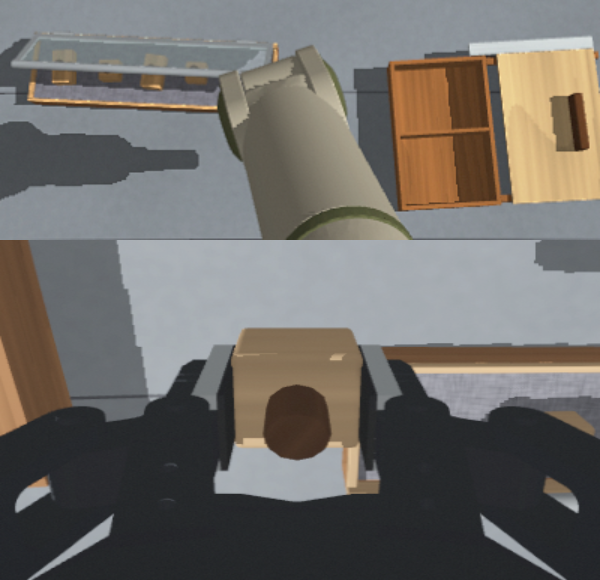

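Call:
{"method": "drive_tool", "body": {
  "rows": [
    [1,[0.05,-0.4,0],-0.03],
    [1,[0.1,-0.45,0],0],
    [1,[0.1,-0.45,0],0],
    [1,[0.05,-0.45,0],0],
    [1,[0.05,-0.45,0],0],
    [1,[0,-0.25,0],0],
    [1,[0,0,0],0]
  ]
}}

```text
clock: 17.65
eef_pos: [0.4401, -0.1939, 0.1577]
ee_rot: [-0.04, 0.999, 0.01, -0.006]
wrist_force: [-0.4, 1.0, -0.5]
opening: 0.0291
```

```bash
python3 -c "
from h import *
go('box',-.078,-.028,-.006)"
```

```text
clk 17.65 in box: x -0.0531 y -0.0182 z 0.1577 | delta [ 0.233 -0.123  1.638] len 1.659 | yaw 0.0080 (pi) tilt 1.29 | F [-0.4  1.  -0.5] open 0.0291
```

Call:
{"method": "drive_tool", "body": {
  "rows": [
    [1,[0.24,-0.12,0],0.008],
    [1,[0,0,0],0],
    [1,[0,0,0.3],0],
    [1,[0,0,0.3],0],
    [1,[0,0,0.2],0],
    [1,[0,0,0],0]
  ]
}}

```text
clock: 18.25
eef_pos: [0.4207, -0.1975, 0.0727]
ee_rot: [-0.032, 0.999, 0.012, -0.005]
wrist_force: [0.2, 0.1, 0.3]
opening: 0.029
```

```bash
python3 -c "
from h import *
go('box',-.078,-.028,-.006)"
```

```text
clk 18.25 in box: x -0.0727 y -0.0207 z 0.0727 | delta [ 0.046 -0.091  0.786] len 0.792 | yaw 0.0030 (pi) tilt 1.46 | F [0.2 0.1 0.3] open 0.0290
```

Call:
{"method": "drive_tool", "body": {
  "rows": [
    [1,[0.05,-0.1,0],0],
    [1,[0,0,0.15],0],
    [1,[0,0,0.2],0],
    [1,[0,0,0.2],0],
    [1,[0,0,0.1],0],
    [1,[0,0,0.05],0],
    [1,[0,0,0],0]
  ]
}}

```text
clock: 18.95
eef_pos: [0.42, -0.2066, 0.0051]
ee_rot: [-0.035, 0.999, 0.01, -0.002]
wrist_force: [-0.6, -0.0, -0.4]
opening: 0.0292
```

```bash
python3 -c "
from h import *
go('box',-.078,-.028,-.006);snap('wrist','w13')"
```

```text
clk 18.95 in box: x -0.0738 y -0.0298 z 0.0051 | delta [0.041 0.017 0.111] len 0.120 | yaw 0.0048 (pi) tilt 1.21 | F [-0.6 -0.  -0.4] open 0.0292
```

View pics/w13.png

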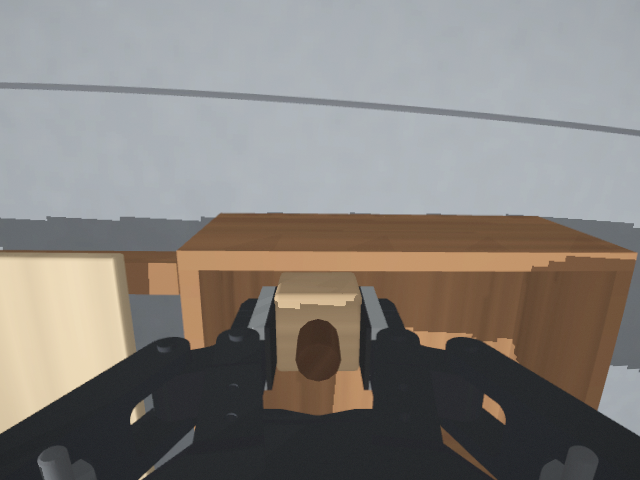

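Call:
{"method": "drive_tool", "body": {
  "rows": [
    [1,[0.03,0.02,0.07],0],
    [1,[0,0,0.03],0],
    [0.4,[0,0,0],0],
    [0.15,[0,0,0],0],
    [0.15,[0,0,0],0],
    [0.15,[0,0,0],0],
    [0.15,[0,0,-0.2],0],
    [0.15,[0,0,-0.3],0],
    [0.15,[0,0,-0.4],0],
    [0.15,[0,0,-0.4],0],
    [0.15,[0,0,-0.4],0],
    [-0.2,[0,0,0],0]
  ]
}}

```text
clock: 20.2
eef_pos: [0.4169, -0.2072, 0.1729]
ee_rot: [-0.036, 0.999, 0.01, -0.002]
wrist_force: [0.3, 0.1, -0.1]
opening: 0.0496
```

```bash
python3 -c "
from h import *
go('box',-.078,-.028,-.006);snap('wrist','w14')
go('rack',-.095,-.066,.1677)"
```

```text
clk 20.20 in box: x -0.0770 y -0.0302 z 0.1729 | delta [ 0.005 -0.015  1.789] len 1.789 | yaw 0.0052 (pi) tilt 1.22 | F [ 0.3  0.1 -0.1] open 0.0496
clk 20.25 in rack: x -0.1413 y -0.4681 z 0.1710 | delta [-0.962  3.93   0.115] len 4.047 | yaw 0.0400 (pi) tilt 1.29 | F [ 0.5 -0.4 -0.3] open 0.0513
```

View pics/w14.png

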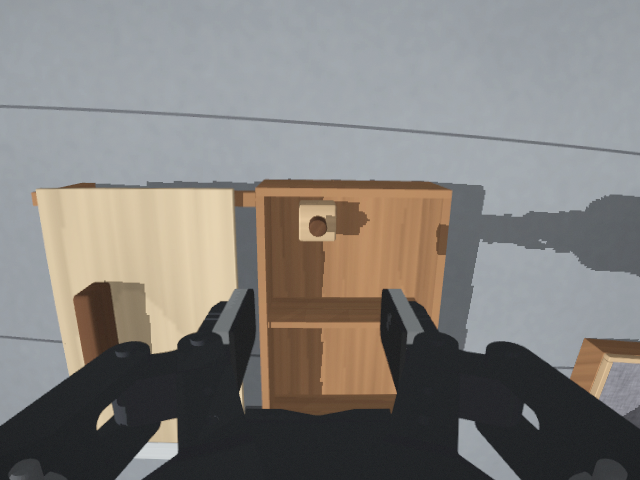

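Call:
{"method": "drive_tool", "body": {
  "rows": [
    [-0.2,[-0.1,0.4,0],0.04],
    [-0.2,[-0.1,0.45,0],0],
    [-0.2,[-0.1,0.45,0],0],
    [-0.2,[-0.05,0.45,0],0],
    [-0.2,[-0.05,0.45,0],0],
    [-0.2,[-0.05,0.45,0],0],
    [-0.2,[0,0.45,0],0],
    [-0.2,[0,0.45,0],0],
    [-0.2,[0,0.2,0],0],
    [-0.2,[0,0,0],0]
  ]
}}

```text
clock: 21.25
eef_pos: [0.4785, 0.1749, 0.1671]
ee_rot: [0.036, 0.999, 0.008, -0.009]
wrist_force: [-1.1, -1.0, -0.3]
opening: 0.0516
```

```bash
python3 -c "
from h import *
go('rack',-.095,-.066,.1677)
c=snap('wrist','w15')"
```

```text
clk 21.25 in rack: x -0.0996 y -0.0834 z 0.1671 | delta [-0.043  0.175 -0.004] len 0.180 | yaw -0.0056 (pi) tilt 1.42 | F [-1.1 -1.  -0.3] open 0.0516
```

View pics/w15.png

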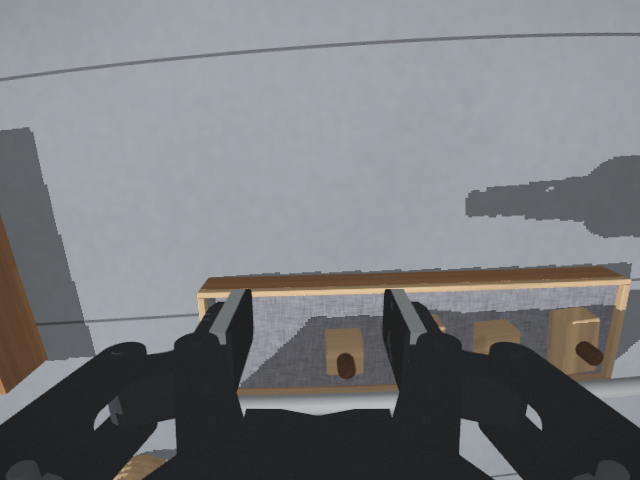

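```bash
python3 -c "
from h import *
c=load('w15')
for u,v,z in((325,341,.056),(364,340,.056),(346,366,.074)): print(inf('rack',onz(c,u,v,z)))
"
```

```text
[-0.0128 -0.0775]
[-0.0128 -0.0469]
[-0.0014 -0.0626]
```

Call:
{"method": "drive_tool", "body": {
  "rows": [
    [-0.2,[0,0.15,0],-0.0056],
    [-0.2,[0,0,0],0],
    [-0.2,[0,0,0.25],0],
    [-0.2,[0,0,0.3],0],
    [-0.2,[0,0,0.3],0],
    [-0.2,[0,0,0.3],0],
    [-0.2,[0,0,0.2],0],
    [-0.2,[0,0,0.05],0],
    [-0.2,[0,0,0],0]
  ]
}}

```text
clock: 22.2
eef_pos: [0.4784, 0.1801, 0.0216]
ee_rot: [0.034, 0.999, 0.006, -0.009]
wrist_force: [-0.3, 0.2, 1.0]
opening: 0.0512
```

```bash
python3 -c "
from h import *
go('rack',0,-.066,.0255)"
```

```text
clk 22.20 in rack: x -0.0999 y -0.0782 z 0.0216 | delta [-0.996  0.136 -0.056] len 1.007 | yaw -0.0043 (pi) tilt 1.23 | F [-0.3  0.2  1. ] open 0.0512
```

Call:
{"method": "drive_tool", "body": {
  "rows": [
    [-0.2,[0,0.14,-0.03],-0.004],
    [-0.2,[0,0,0],0],
    [-0.2,[-0.15,0,0],0],
    [-0.2,[-0.15,0,0],0],
    [-0.2,[-0.15,0,0],0],
    [-0.2,[0,0,0],0]
  ]
}}

```text
clock: 22.8
eef_pos: [0.5287, 0.1946, 0.031]
ee_rot: [0.026, 1.0, 0.008, -0.005]
wrist_force: [-0.3, -0.3, -0.8]
opening: 0.0514
```

```bash
python3 -c "
from h import *
go('rack',0,-.064,.0255)"
```

```text
clk 22.80 in rack: x -0.0504 y -0.0610 z 0.0310 | delta [-0.505 -0.031  0.049] len 0.508 | yaw 0.0004 (pi) tilt 1.06 | F [-0.3 -0.3 -0.8] open 0.0514
```

Call:
{"method": "drive_tool", "body": {
  "rows": [
    [-0.2,[0,-0.03,0.08],0],
    [-0.2,[-0.12,0,0],0],
    [-0.2,[-0.15,0,0],0],
    [-0.2,[-0.15,0,0],0],
    [-0.2,[-0.06,0,0.02],0],
    [-0.2,[0,0,0.04],0],
    [-0.2,[0,0,0.03],0],
    [-0.2,[0,0,0],0]
  ]
}}

```text
clock: 23.6
eef_pos: [0.5729, 0.1891, 0.0129]
ee_rot: [0.025, 1.0, 0.007, -0.008]
wrist_force: [-0.4, -0.1, -2.7]
opening: 0.0514
```

```bash
python3 -c "
from h import *
go('rack',0,-.064,.0145)
c=snap('wrist','w16');snap('scene','s16')
a=cv2.imread('pics/s16.png')[180:420,300:560]
b=cv2.imread('pics/w16.png')[200:480,120:520]
cv2.imwrite('pics/s16c.png',np.hstack([cv2.resize(a,(390,360)),cv2.resize(b,(410,360))]))"
```

```text
clk 23.60 in rack: x -0.0060 y -0.0641 z 0.0129 | delta [-0.06   0.001 -0.017] len 0.062 | yaw 0.0015 (pi) tilt 1.23 | F [-0.4 -0.1 -2.7] open 0.0514
```

View pics/s16c.png

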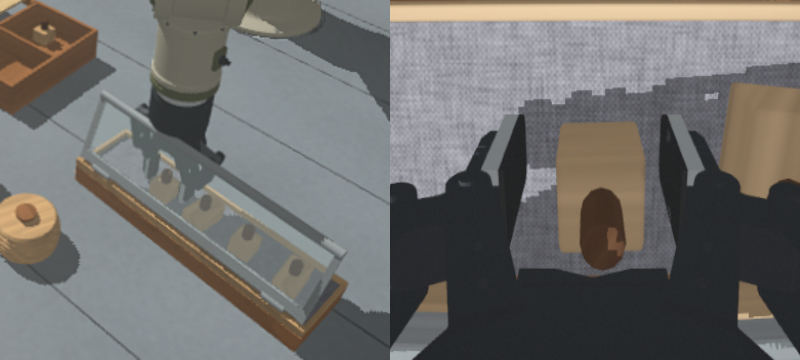

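Call:
{"method": "drive_tool", "body": {
  "rows": [
    [-0.2,[-0.05,0,-0.02],0],
    [0.6,[0,0,0],0],
    [1,[0,0,0],0],
    [1,[0,0,0],0],
    [1,[0,0,0],0],
    [1,[0,0,0],0],
    [1,[0,0,-0.1],0],
    [1,[0,0,-0.1],0],
    [1,[0.1,0,0],0],
    [1,[0.2,0,0],0],
    [1,[0.25,0,0],0],
    [1,[0.25,0,0],0],
    [1,[0.25,0,0],0],
    [1,[0.1,0,0],0],
    [1,[0,0,-0.2],0],
    [1,[0,-0.2,-0.4],-0.015],
    [1,[0,-0.4,-0.4],-0.015],
    [1,[0,-0.45,-0.2],0],
    [1,[0,-0.45,0],0],
    [1,[0,-0.2,0],0]
  ]
}}

```text
clock: 25.7
eef_pos: [0.4689, 0.026, 0.1631]
ee_rot: [-0.029, 1.0, 0.009, 0.001]
wrist_force: [-0.2, 0.1, 0.3]
opening: 0.0289
```

```bash
python3 -c "
from h import *
go('box',-.075,.028,.16)"
```

```text
clk 25.70 in box: x -0.0122 y 0.1998 z 0.1631 | delta [ 0.633 -1.716 -0.002] len 1.829 | yaw 0.0009 (pi) tilt 1.07 | F [-0.2  0.1  0.3] open 0.0289
```

Call:
{"method": "drive_tool", "body": {
  "rows": [
    [1,[0.1,-0.35,0],0],
    [1,[0.15,-0.4,0],0],
    [1,[0.2,-0.45,0.1],0],
    [1,[0.15,-0.4,0.2],0],
    [1,[0,0,0.2],0],
    [1,[0,0,0.2],0],
    [1,[0,0,0],0]
  ]
}}

```text
clock: 26.4
eef_pos: [0.4229, -0.1493, 0.0926]
ee_rot: [-0.022, 1.0, 0.007, 0.009]
wrist_force: [-0.1, 0.7, 0.1]
opening: 0.0291
```

```bash
python3 -c "
from h import *
go('box',-.075,.028,-.005)"
```

```text
clk 26.40 in box: x -0.0678 y 0.0273 z 0.0926 | delta [ 0.091 -0.006  0.974] len 0.979 | yaw -0.0033 (pi) tilt 1.34 | F [-0.1  0.7  0.1] open 0.0291
```

Call:
{"method": "drive_tool", "body": {
  "rows": [
    [1,[0.08,0,0],-0.003],
    [1,[0,0,0.15],0],
    [1,[0,0,0.2],0],
    [1,[0,0,0.2],0],
    [1,[0,0,0.2],0],
    [1,[0,0,0.1],0],
    [1,[0,0,0.03],0],
    [1,[0,0,0],0]
  ]
}}

```text
clock: 27.2
eef_pos: [0.4184, -0.148, 0.0137]
ee_rot: [-0.032, 0.999, 0.004, 0.012]
wrist_force: [0.6, -0.0, 0.2]
opening: 0.0293
```

```bash
python3 -c "
from h import *
go('box',-.075,.028,-.005)"
```

```text
clk 27.20 in box: x -0.0723 y 0.0288 z 0.0137 | delta [ 0.032 -0.009  0.186] len 0.189 | yaw 0.0027 (pi) tilt 1.48 | F [ 0.6 -0.   0.2] open 0.0293
```

Call:
{"method": "drive_tool", "body": {
  "rows": [
    [1,[0.02,0,0.1],0],
    [1,[0,0,0.06],0],
    [1,[0,0,0.02],0],
    [0.4,[0,0,0],0],
    [0.15,[0,0,0],0],
    [0.15,[0,0,0],0],
    [0.15,[0,0,0],0],
    [0.15,[0,0,-0.2],0],
    [0.15,[0,0,-0.3],0],
    [0.15,[0,0,-0.4],0],
    [0.15,[0,0,-0.4],0],
    [0.15,[0,0,-0.4],0],
    [-0.2,[0,0,0],0]
  ]
}}

```text
clock: 28.5
eef_pos: [0.4132, -0.1467, 0.1812]
ee_rot: [-0.036, 0.999, 0.003, 0.012]
wrist_force: [0.2, 0.3, -0.3]
opening: 0.0496
```

```bash
python3 -c "
from h import *
go('box',-.078,-.028,-.006);snap('wrist','w17')
go('rack',-.1,.0,.1677)"
```

```text
clk 28.50 in box: x -0.0773 y 0.0304 z 0.1812 | delta [ 0.061 -0.594  1.868] len 1.961 | yaw 0.0054 (pi) tilt 1.39 | F [ 0.2  0.3 -0.3] open 0.0496
clk 28.55 in rack: x -0.1482 y -0.4084 z 0.1794 | delta [-0.988  3.99   0.161] len 4.114 | yaw 0.0400 (pi) tilt 1.30 | F [0.5 0.2 0.7] open 0.0511
```

View pics/w17.png

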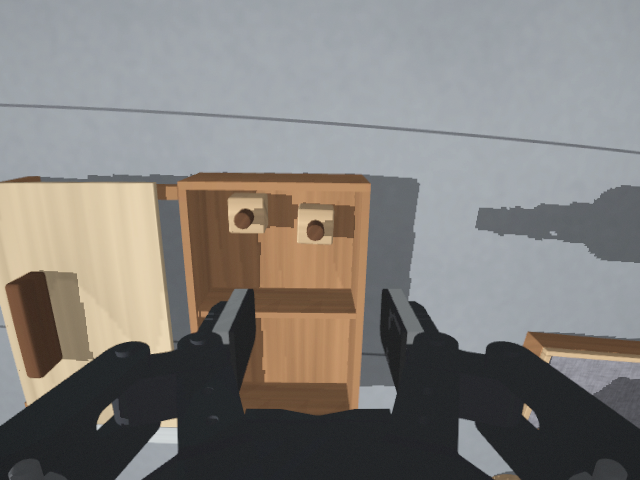

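Call:
{"method": "drive_tool", "body": {
  "rows": [
    [-0.2,[-0.1,0.4,0],0.036],
    [-0.2,[-0.1,0.45,0],0],
    [-0.2,[-0.1,0.45,0],0],
    [-0.2,[-0.05,0.45,0],0],
    [-0.2,[-0.05,0.45,0],0],
    [-0.2,[-0.05,0.45,0],0],
    [-0.2,[0,0.45,0],0],
    [-0.2,[0,0.45,0.05],0],
    [-0.2,[0,0.35,0.05],0],
    [-0.2,[0,0,0],0]
  ]
}}

```text
clock: 29.55
eef_pos: [0.469, 0.2522, 0.1616]
ee_rot: [0.028, 1.0, 0.002, 0.003]
wrist_force: [0.1, -0.1, -0.1]
opening: 0.0513
```

```bash
python3 -c "
from h import *
go('rack',-.1,.002,.025)
c=snap('wrist','w18')"
```

```text
clk 29.55 in rack: x -0.1132 y -0.0067 z 0.1616 | delta [-0.122  0.082  1.367] len 1.375 | yaw -0.0005 (pi) tilt 0.46 | F [ 0.1 -0.1 -0.1] open 0.0513
```

View pics/w18.png

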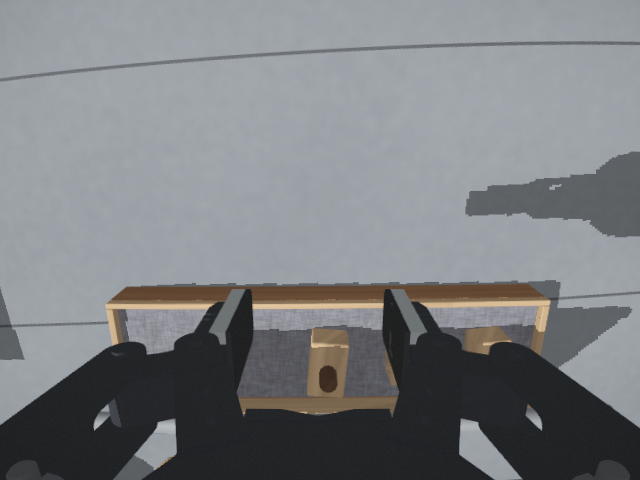

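```bash
python3 -c "
from h import *
c=load('w18')
for u,v,z in((311,347,.056),(348,347,.056),(328,377,.074)): print(inf('rack',onz(c,u,v,z)))
"
```

```text
[-0.0205 -0.0117]
[-0.0203  0.0171]
[-0.0058  0.0011]
```

Call:
{"method": "drive_tool", "body": {
  "rows": [
    [-0.2,[-0.1,0.09,0],0],
    [-0.2,[0,0,0],0],
    [-0.2,[0,0,0.25],0],
    [-0.2,[0,0,0.3],0],
    [-0.2,[0,0,0.3],0],
    [-0.2,[0,0,0.3],0],
    [-0.2,[0,0,0.15],0],
    [-0.2,[0,0,0.03],0],
    [-0.2,[0,0,0],0]
  ]
}}

```text
clock: 30.5
eef_pos: [0.4845, 0.2458, 0.0224]
ee_rot: [0.036, 0.999, -0.003, 0.003]
wrist_force: [0.5, -0.5, 0.3]
opening: 0.0514
```

```bash
python3 -c "
from h import *
go('rack',0,.002,.025)"
```

```text
clk 30.50 in rack: x -0.0974 y -0.0123 z 0.0224 | delta [-0.971  0.16  -0.021] len 0.985 | yaw -0.0057 (pi) tilt 0.45 | F [ 0.5 -0.5  0.3] open 0.0514
```

Call:
{"method": "drive_tool", "body": {
  "rows": [
    [-0.2,[0,0.14,0],-0.006],
    [-0.2,[0,0,0],0],
    [-0.2,[-0.15,0,0],0],
    [-0.2,[-0.15,0,0],0],
    [-0.2,[-0.15,0,0],0],
    [-0.2,[0,0,0],0]
  ]
}}

```text
clock: 31.1
eef_pos: [0.5346, 0.2605, 0.0284]
ee_rot: [0.026, 1.0, -0.0, 0.006]
wrist_force: [-0.1, 0.1, -1.1]
opening: 0.0514
```

```bash
python3 -c "
from h import *
go('rack',0,.001,.0245)"
```

```text
clk 31.10 in rack: x -0.0482 y 0.0051 z 0.0284 | delta [-0.481 -0.042  0.045] len 0.485 | yaw 0.0009 (pi) tilt 0.70 | F [-0.1  0.1 -1.1] open 0.0514
```

Call:
{"method": "drive_tool", "body": {
  "rows": [
    [-0.2,[0,-0.04,0.06],0],
    [-0.2,[-0.12,0,0],0],
    [-0.2,[-0.15,0,0],0],
    [-0.2,[-0.15,0,0],0],
    [-0.2,[-0.06,0,0.02],0],
    [-0.2,[0,0,0.04],0],
    [-0.2,[0,0,0.03],0],
    [-0.2,[0,0,0],0]
  ]
}}

```text
clock: 31.9
eef_pos: [0.5791, 0.255, 0.0142]
ee_rot: [0.023, 1.0, -0.001, 0.004]
wrist_force: [-1.1, -1.2, -1.3]
opening: 0.0514
```

```bash
python3 -c "
from h import *
go('rack',0,.001,.0145)
c=snap('wrist','w19');snap('scene','s19')
a=cv2.imread('pics/s19.png')[180:420,300:560]
b=cv2.imread('pics/w19.png')[200:480,120:520]
cv2.imwrite('pics/s19c.png',np.hstack([cv2.resize(a,(390,360)),cv2.resize(b,(410,360))]))"
```

```text
clk 31.90 in rack: x -0.0035 y 0.0020 z 0.0142 | delta [-0.034 -0.011 -0.003] len 0.036 | yaw 0.0026 (pi) tilt 0.42 | F [-1.1 -1.2 -1.3] open 0.0514
```

View pics/s19c.png

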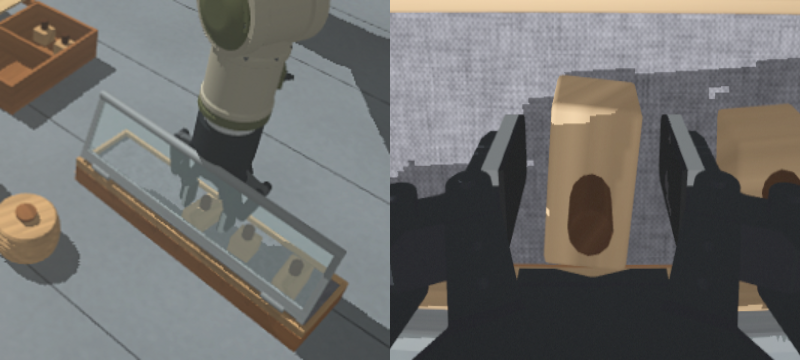

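Call:
{"method": "drive_tool", "body": {
  "rows": [
    [-0.2,[-0.03,0,0],0],
    [0.6,[0,0,0],0],
    [1,[0,0,0],0],
    [1,[0,0,0],0],
    [1,[0,0,0],0],
    [1,[0,0,0],0],
    [1,[0,0,-0.1],0],
    [1,[0,0,-0.1],0],
    [1,[0.1,0,0],0],
    [1,[0.2,0,0],0],
    [1,[0.25,0,0],0],
    [1,[0.25,0,0],0],
    [1,[0.25,0,0],0],
    [1,[0.1,0,0],0],
    [1,[0,0,-0.2],0],
    [1,[0,-0.2,-0.4],-0.015],
    [1,[0,-0.4,-0.4],-0.015],
    [1,[-0.05,-0.45,-0.2],0],
    [1,[-0.05,-0.45,0],0],
    [1,[-0.1,-0.4,0],0]
  ]
}}

```text
clock: 34.0
eef_pos: [0.4884, 0.0786, 0.162]
ee_rot: [-0.033, 0.999, 0.003, 0.01]
wrist_force: [0.8, -1.0, -0.4]
opening: 0.0295
```

```bash
python3 -c "
from h import *
go('box',.052,-.028,.16)"
```

```text
clk 34.00 in box: x 0.0101 y 0.2512 z 0.1620 | delta [-0.388 -2.796  0.014] len 2.823 | yaw 0.0034 (pi) tilt 1.17 | F [ 0.8 -1.  -0.4] open 0.0295
```

Call:
{"method": "drive_tool", "body": {
  "rows": [
    [1,[-0.1,-0.4,0],0],
    [1,[-0.1,-0.45,0],0],
    [1,[-0.1,-0.45,0],0],
    [1,[-0.05,-0.45,0],0],
    [1,[-0.05,-0.45,0],0],
    [1,[0,-0.4,0.1],0],
    [1,[0,-0.2,0.2],0],
    [1,[0,0,0.2],0],
    [1,[0,0,0.1],0],
    [1,[0,0,0],0]
  ]
}}

```text
clock: 35.0
eef_pos: [0.5537, -0.2233, 0.1049]
ee_rot: [-0.024, 1.0, -0.001, 0.017]
wrist_force: [-0.8, -0.1, -1.1]
opening: 0.0291
```

```bash
python3 -c "
from h import *
go('box',.052,-.028,-.005);snap('wrist','w20')"
```

```text
clk 35.00 in box: x 0.0587 y -0.0538 z 0.1049 | delta [0.105 0.261 1.095] len 1.130 | yaw -0.0020 (pi) tilt 1.91 | F [-0.8 -0.1 -1.1] open 0.0291
```

View pics/w20.png

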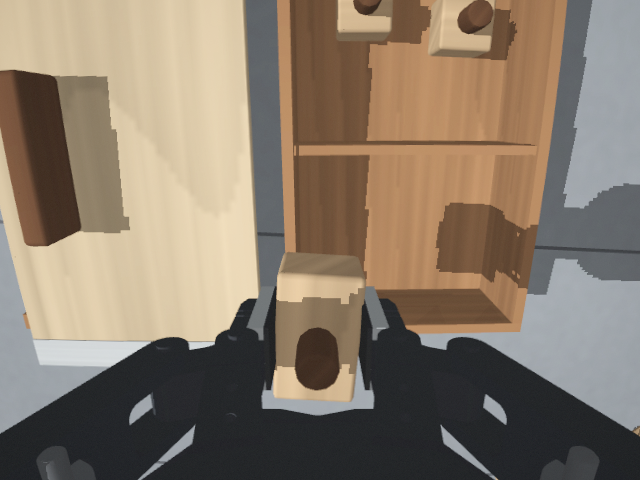

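Call:
{"method": "drive_tool", "body": {
  "rows": [
    [1,[0.05,0.13,0],0],
    [1,[0.05,0.13,0],0],
    [1,[0,0,0],0],
    [1,[0,0,0.2],0],
    [1,[0,0,0.2],0],
    [1,[0,0,0.2],0],
    [1,[0,0,0.1],0],
    [1,[0,0,0],0]
  ]
}}

```text
clock: 35.85
eef_pos: [0.5482, -0.1896, 0.04]
ee_rot: [-0.03, 0.999, -0.003, 0.022]
wrist_force: [-1.1, 1.0, -0.3]
opening: 0.0297
```

```bash
python3 -c "
from h import *
go('box',.052,-.028,-.005)"
```

```text
clk 35.85 in box: x 0.0551 y -0.0198 z 0.0400 | delta [ 0.051 -0.078  0.449] len 0.458 | yaw 0.0015 (pi) tilt 2.52 | F [-1.1  1.  -0.3] open 0.0297
```

Call:
{"method": "drive_tool", "body": {
  "rows": [
    [1,[0.05,-0.08,0],0],
    [1,[0,0,0.12],0],
    [1,[0,0,0.15],0],
    [1,[0,0,0.1],0],
    [1,[0,0,0.03],0],
    [1,[0,0,0],0]
  ]
}}

```text
clock: 36.45
eef_pos: [0.5466, -0.2001, 0.0003]
ee_rot: [-0.029, 0.999, -0.004, 0.024]
wrist_force: [-0.3, 0.7, -0.3]
opening: 0.0295
```

```bash
python3 -c "
from h import *
go('box',.052,-.028,-.005)"
```

```text
clk 36.45 in box: x 0.0530 y -0.0303 z 0.0003 | delta [0.012 0.023 0.052] len 0.059 | yaw 0.0010 (pi) tilt 2.77 | F [-0.3  0.7 -0.3] open 0.0295
```

Call:
{"method": "drive_tool", "body": {
  "rows": [
    [1,[0,0,0.06],0],
    [1,[0,0,0.03],0],
    [0.4,[0,0,0],0],
    [0.15,[0,0,0],0],
    [0.15,[0,0,0],0],
    [0.15,[0,0,0],0],
    [0.15,[0,0,-0.2],0],
    [0.15,[0,0,-0.3],0],
    [0.15,[0,0,-0.4],0],
    [0.15,[0,0,-0.4],0],
    [0.15,[0,0,-0.4],0],
    [-0.2,[0,0,0],0]
  ]
}}

```text
clock: 37.65
eef_pos: [0.539, -0.198, 0.1708]
ee_rot: [-0.029, 0.999, -0.006, 0.024]
wrist_force: [0.5, 0.4, 0.0]
opening: 0.0495
```

```bash
python3 -c "
from h import *
go('box',.052,-.028,-.006);snap('wrist','w21')
go('rack',-.11,.066,.16)"
```

```text
clk 37.65 in box: x 0.0455 y -0.0277 z 0.1708 | delta [0.02  0.019 1.769] len 1.770 | yaw 0.0014 (pi) tilt 2.84 | F [0.5 0.4 0. ] open 0.0495
clk 37.70 in rack: x -0.0200 y -0.4529 z 0.1687 | delta [0.314 5.257 0.009] len 5.267 | yaw 0.0359 (pi) tilt 2.70 | F [ 0.3 -0.3 -0.2] open 0.0514
```

View pics/w21.png

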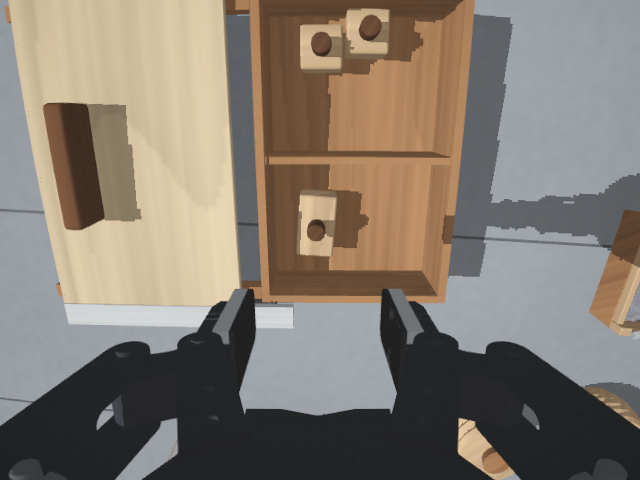

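Call:
{"method": "drive_tool", "body": {
  "rows": [
    [-0.2,[0.1,0.4,0],0.036],
    [-0.2,[0.1,0.45,0],0],
    [-0.2,[0.1,0.45,0],0],
    [-0.2,[0,0.45,0],0],
    [-0.2,[0,0.45,0],0],
    [-0.2,[0,0.45,0],0],
    [-0.2,[0,0.45,0],0],
    [-0.2,[0,0.45,0],0],
    [-0.2,[0,0.45,0],0],
    [-0.2,[0,0.45,0],0],
    [-0.2,[0,0.45,0],0],
    [-0.2,[0,0.2,0],0],
    [-0.2,[0,0,0],0]
  ]
}}

```text
clock: 39.0
eef_pos: [0.5318, 0.3236, 0.1438]
ee_rot: [0.035, 0.999, -0.007, 0.014]
wrist_force: [0.3, -0.8, -0.6]
opening: 0.0514
```

```bash
python3 -c "
from h import *
go('rack',-.1,.067,.025)
c=snap('wrist','w22')"
```

```text
clk 39.00 in rack: x -0.0544 y 0.0680 z 0.1438 | delta [ 0.489 -0.002  1.175] len 1.273 | yaw -0.0052 (pi) tilt 1.74 | F [ 0.3 -0.8 -0.6] open 0.0514
```

View pics/w22.png

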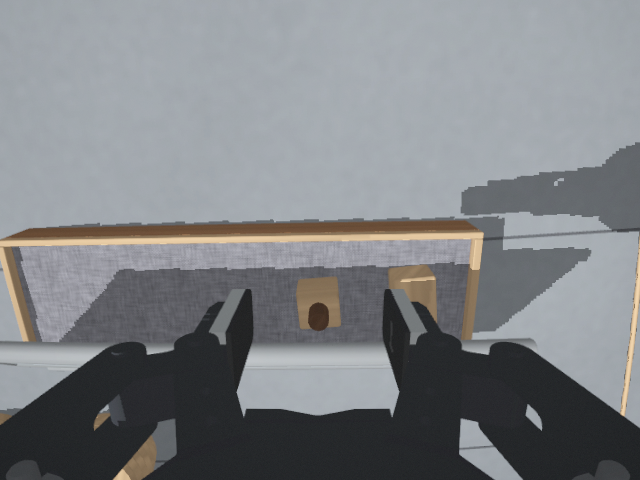

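Call:
{"method": "drive_tool", "body": {
  "rows": [
    [-0.2,[0.25,0,0],-0.005],
    [-0.2,[0.25,0,0],0],
    [-0.2,[0,0,0.2],0],
    [-0.2,[0,0,0.25],0],
    [-0.2,[0,0,0.3],0],
    [-0.2,[0,0,0.25],0],
    [-0.2,[0,0,0.1],0],
    [-0.2,[0,0,0.03],0],
    [-0.2,[0,0,0],0]
  ]
}}

```text
clock: 39.95
eef_pos: [0.484, 0.3049, 0.0205]
ee_rot: [0.034, 0.999, -0.015, 0.011]
wrist_force: [0.1, -0.2, 1.2]
opening: 0.0513
```

```bash
python3 -c "
from h import *
c=load('w22')
for u,v,z in((297,291,.056),(339,290,.056),(318,322,.074)): print(inf('rack',onz(c,u,v,z)))
go('rack',0,.067,.0245)"
```

```text
[-0.0144  0.0516]
[-0.0148  0.0808]
[0.0001 0.0662]
clk 39.95 in rack: x -0.1011 y 0.0467 z 0.0205 | delta [-1.009  0.216 -0.023] len 1.032 | yaw -0.0044 (pi) tilt 2.09 | F [ 0.1 -0.2  1.2] open 0.0513
```

Call:
{"method": "drive_tool", "body": {
  "rows": [
    [-0.2,[0,0.18,-0.03],-0.005],
    [-0.2,[0,0,0],0],
    [-0.2,[-0.15,0,0],0],
    [-0.2,[-0.15,0,0],0],
    [-0.2,[-0.15,0,0],0],
    [-0.2,[0,0,0],0]
  ]
}}

```text
clock: 40.55
eef_pos: [0.5336, 0.3252, 0.0303]
ee_rot: [0.025, 1.0, -0.012, 0.014]
wrist_force: [-0.8, -0.3, 0.5]
opening: 0.0513
```

```bash
python3 -c "
from h import *
go('rack',0,.066,.0245)"
```

```text
clk 40.55 in rack: x -0.0527 y 0.0696 z 0.0303 | delta [-0.525 -0.037  0.074] len 0.531 | yaw 0.0015 (pi) tilt 2.09 | F [-0.8 -0.3  0.5] open 0.0513
```

Call:
{"method": "drive_tool", "body": {
  "rows": [
    [-0.2,[0,-0.04,0.07],0],
    [-0.2,[-0.12,0,0.01],0],
    [-0.2,[-0.15,0,0.01],0],
    [-0.2,[-0.15,0,0],0],
    [-0.2,[-0.1,0,0.02],0],
    [-0.2,[0,0,0.04],0],
    [-0.2,[0,0,0.03],0],
    [-0.2,[0,0,0],0]
  ]
}}

```text
clock: 41.35
eef_pos: [0.5851, 0.3192, 0.0132]
ee_rot: [0.023, 1.0, -0.012, 0.012]
wrist_force: [-1.6, -0.4, -1.7]
opening: 0.0509
```

```bash
python3 -c "
from h import *
go('rack',0,.066,.0145)
c=snap('wrist','w23');snap('scene','s23')
a=cv2.imread('pics/s23.png')[180:420,300:560]
b=cv2.imread('pics/w23.png')[200:480,120:520]
cv2.imwrite('pics/s23c.png',np.hstack([cv2.resize(a,(390,360)),cv2.resize(b,(410,360))]))"
```

```text
clk 41.35 in rack: x -0.0009 y 0.0665 z 0.0132 | delta [-0.009 -0.005 -0.013] len 0.017 | yaw 0.0027 (pi) tilt 1.92 | F [-1.6 -0.4 -1.7] open 0.0509
```

View pics/s23c.png

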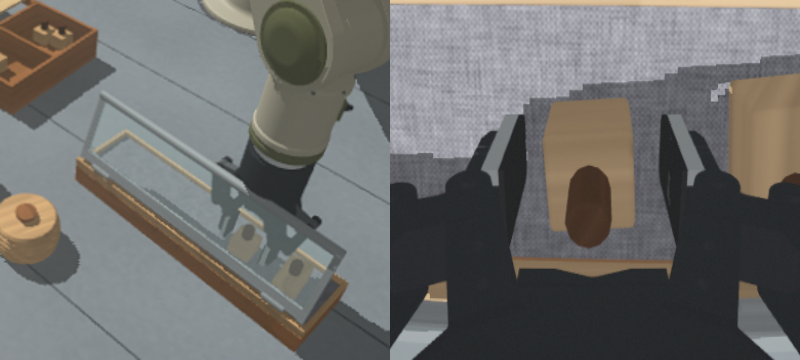

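Call:
{"method": "drive_tool", "body": {
  "rows": [
    [-0.2,[0,0,-0.01],0],
    [0.6,[0,0,0],0],
    [1,[0,0,0],0],
    [1,[0,0,0],0],
    [1,[0,0,0],0],
    [1,[0,0,0],0],
    [1,[0,0,-0.1],0],
    [1,[0,0,-0.1],0],
    [1,[0.1,0,0],0],
    [1,[0.2,0,0],0],
    [1,[0.25,0,0],0],
    [1,[0.25,0,0],0],
    [1,[0.25,0,0],0],
    [1,[0.1,0,0],0],
    [1,[0,0,-0.2],0],
    [1,[0,-0.2,-0.4],-0.015],
    [1,[0,-0.4,-0.4],-0.015],
    [1,[0,-0.45,-0.2],0],
    [1,[0,-0.45,0],0],
    [1,[0,-0.4,0],0]
  ]
}}

```text
clock: 43.45
eef_pos: [0.4688, 0.1451, 0.1632]
ee_rot: [-0.032, 0.999, -0.008, 0.017]
wrist_force: [0.8, 0.1, -0.3]
opening: 0.0295
```

```bash
python3 -c "
from h import *
c=load('w21')
for u,v in((320,41),(370,25),(315,230)): print(inf('box',onz(c,u,v,.05)))
for u,v in((262,155),(450,155)): print('div ends',inf('box',onz(c,u,v,.056)))
go('box',-.022,.015,.16)"
```

```text
[-0.0769 -0.028 ]
[-0.0869  0.0047]
[ 0.0532 -0.0312]
div ends [-0.0028 -0.068 ]
div ends [-0.0036  0.0629]
clk 43.45 in box: x -0.0058 y 0.3187 z 0.1632 | delta [ 0.189 -3.035  0.076] len 3.042 | yaw 0.0028 (pi) tilt 2.19 | F [ 0.8  0.1 -0.3] open 0.0295
```

Call:
{"method": "drive_tool", "body": {
  "rows": [
    [1,[0.05,-0.4,0],0],
    [1,[0.05,-0.45,0],0],
    [1,[0.05,-0.45,0],0],
    [1,[0,-0.45,0],0],
    [1,[0,-0.45,0],0],
    [1,[0,-0.45,0],0],
    [1,[0,-0.2,0.1],0],
    [1,[0,0,0.2],0],
    [1,[0,0,0.2],0],
    [1,[0,0,0],0]
  ]
}}

```text
clock: 44.45
eef_pos: [0.4767, -0.1635, 0.1205]
ee_rot: [-0.024, 0.999, -0.011, 0.024]
wrist_force: [-0.3, 0.2, -0.4]
opening: 0.0291
```

```bash
python3 -c "
from h import *
go('box',-.024,.01,-.005)"
```

```text
clk 44.45 in box: x -0.0149 y 0.0101 z 0.1205 | delta [0.151 0.028 1.249] len 1.259 | yaw -0.0024 (pi) tilt 3.03 | F [-0.3  0.2 -0.4] open 0.0291
```

Call:
{"method": "drive_tool", "body": {
  "rows": [
    [1,[0.15,0.02,0],-0.002],
    [1,[0,0,0],0],
    [1,[0,0,0.2],0],
    [1,[0,0,0.25],0],
    [1,[0,0,0.2],0],
    [1,[0,0,0.1],0],
    [1,[0,0,0],0]
  ]
}}

```text
clock: 45.15
eef_pos: [0.4737, -0.1618, 0.0478]
ee_rot: [-0.029, 0.999, -0.013, 0.03]
wrist_force: [-0.2, -0.6, -0.2]
opening: 0.0292
```

```bash
python3 -c "
from h import *
go('box',-.024,.01,-.005)
snap('wrist','w24')"
```

```text
clk 45.15 in box: x -0.0178 y 0.0120 z 0.0478 | delta [ 0.093 -0.006  0.523] len 0.532 | yaw 0.0010 (pi) tilt 3.68 | F [-0.2 -0.6 -0.2] open 0.0292
```

View pics/w24.png

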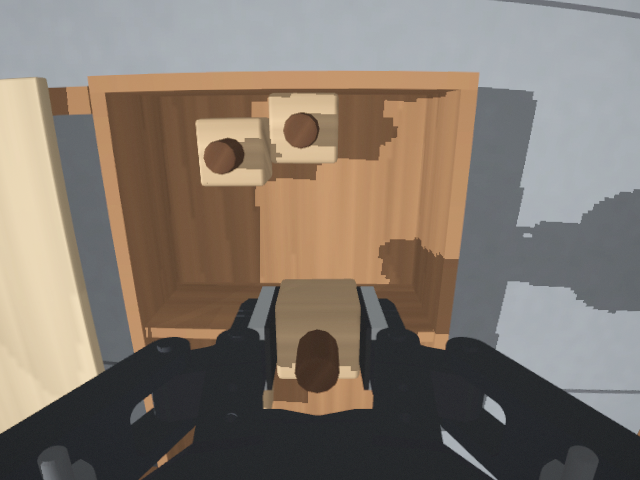

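Call:
{"method": "drive_tool", "body": {
  "rows": [
    [1,[0.14,0,0],0],
    [1,[0.02,0,0],0],
    [1,[0,0,0.12],0],
    [1,[0,0,0.15],0],
    [1,[0.02,0,0.1],0],
    [1,[0,0,0.03],0],
    [1,[0,0,0],0]
  ]
}}

```text
clock: 45.9
eef_pos: [0.4587, -0.1654, 0.0116]
ee_rot: [-0.028, 0.999, -0.014, 0.034]
wrist_force: [0.0, 0.1, 0.4]
opening: 0.0291
```

```bash
python3 -c "
from h import *
go('box',-.026,.01,-.007)
snap('wrist','w25')"
```

```text
clk 45.90 in box: x -0.0329 y 0.0093 z 0.0116 | delta [-0.057  0.013  0.19 ] len 0.199 | yaw 0.0005 (pi) tilt 4.20 | F [0.  0.1 0.4] open 0.0291
```

View pics/w25.png

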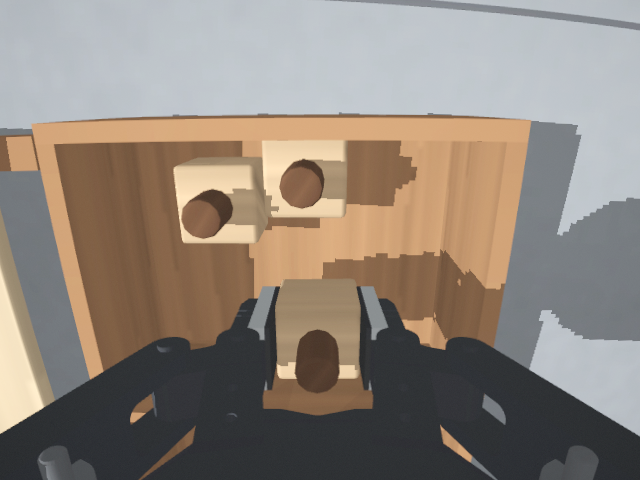

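Call:
{"method": "drive_tool", "body": {
  "rows": [
    [1,[0,0,0.08],0],
    [1,[0,0,0.05],0],
    [1,[0,0,0.02],0],
    [0.4,[0,0,0],0],
    [0.15,[0,0,0],0],
    [0.15,[0,0,0],0],
    [0.15,[0,0,0],0],
    [0.15,[0,0,-0.2],0],
    [0.15,[0,0,-0.3],0],
    [0.15,[0,0,-0.4],0],
    [0.15,[0,0,-0.4],0],
    [0.15,[0,0,-0.4],0],
    [-0.2,[0,0,0],0]
  ]
}}

```text
clock: 47.25
eef_pos: [0.4472, -0.16, 0.1751]
ee_rot: [-0.029, 0.999, -0.013, 0.033]
wrist_force: [0.6, 0.0, -0.2]
opening: 0.0494
```

```bash
python3 -c "
from h import *
snap('wrist','w26')
go('rack',-.11,.132,.16)"
```

```text
clk 47.30 in rack: x -0.1135 y -0.4199 z 0.1733 | delta [-0.639  5.484  0.023] len 5.521 | yaw 0.0355 (pi) tilt 4.00 | F [-1.2  0.2 -0.7] open 0.0514
```

View pics/w26.png

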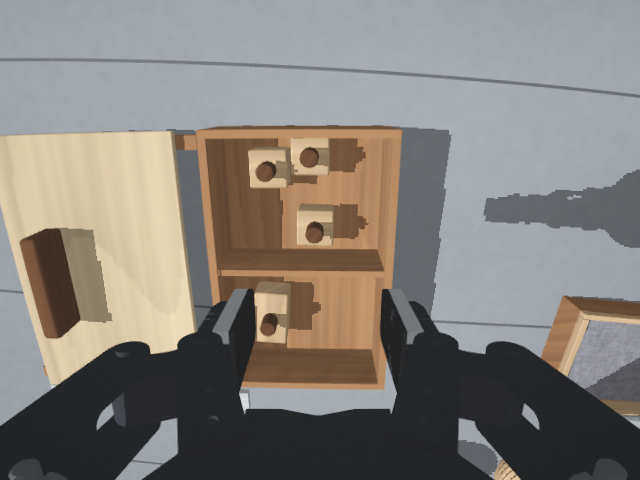

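Call:
{"method": "drive_tool", "body": {
  "rows": [
    [-0.15,[0,0.4,0],0.035],
    [-0.15,[0,0.45,0],0],
    [-0.15,[0,0.45,0],0],
    [-0.15,[0,0.45,0],0],
    [-0.15,[0,0.45,0],0],
    [-0.15,[0,0.45,0],0],
    [-0.15,[0,0.45,0],0],
    [-0.15,[0,0.45,0],0],
    [-0.15,[0,0.45,0],0],
    [-0.15,[0,0.45,0],0],
    [-0.15,[0,0.45,0],0],
    [-0.15,[0,0.3,0],0],
    [-0.15,[0,0,0],0]
  ]
}}

```text
clock: 48.6
eef_pos: [0.4699, 0.3723, 0.1452]
ee_rot: [0.034, 0.999, -0.016, 0.025]
wrist_force: [0.5, 1.0, 0.0]
opening: 0.0489
```

```bash
python3 -c "
from h import *
go('rack',-.1,.132,.025)
c=snap('wrist','w27')"
```

```text
clk 48.60 in rack: x -0.1188 y 0.1132 z 0.1452 | delta [-0.123  0.227  1.203] len 1.231 | yaw -0.0040 (pi) tilt 3.42 | F [0.5 1.  0. ] open 0.0489
```

View pics/w27.png

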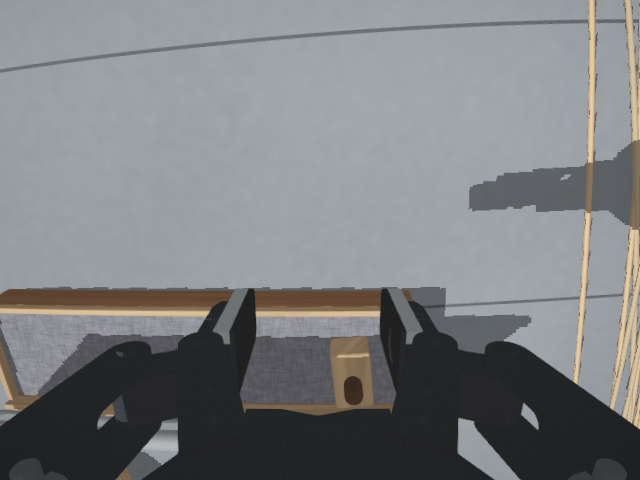

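Call:
{"method": "drive_tool", "body": {
  "rows": [
    [-0.15,[0,0.13,0],-0.004],
    [-0.15,[0,0.13,0],0],
    [-0.15,[0,0,0],0],
    [-0.15,[0,0,0.2],0],
    [-0.15,[0,0,0.25],0],
    [-0.15,[0,0,0.3],0],
    [-0.15,[0,0,0.25],0],
    [-0.15,[0,0,0.12],0],
    [-0.15,[0,0,0.03],0],
    [-0.15,[0,0,0],0]
  ]
}}

```text
clock: 49.65
eef_pos: [0.4806, 0.3854, 0.0252]
ee_rot: [0.031, 0.999, -0.02, 0.026]
wrist_force: [-0.8, 0.4, 0.6]
opening: 0.0487
```

```bash
python3 -c "
from h import *
c=load('w27')
for u,v,z in((333,357,.056),(370,356,.056),(352,389,.074)): print(inf('rack',onz(c,u,v,z)))
go('rack',0,.132,.0245)"
```

```text
[-0.0208  0.1204]
[-0.0217  0.148 ]
[-0.0062  0.134 ]
clk 49.65 in rack: x -0.1088 y 0.1269 z 0.0252 | delta [-1.085  0.062  0.062] len 1.089 | yaw -0.0024 (pi) tilt 3.76 | F [-0.8  0.4  0.6] open 0.0487
```

Call:
{"method": "drive_tool", "body": {
  "rows": [
    [-0.15,[0,0.06,0],-0.002],
    [-0.15,[0,0,0],0],
    [-0.15,[-0.15,0,0],0],
    [-0.15,[-0.15,0,0],0],
    [-0.15,[-0.15,0,0],0],
    [-0.15,[0,0,0],0]
  ]
}}

```text
clock: 50.25
eef_pos: [0.5288, 0.3927, 0.0337]
ee_rot: [0.027, 0.999, -0.017, 0.029]
wrist_force: [0.1, -1.6, 0.2]
opening: 0.049
```

```bash
python3 -c "
from h import *
go('rack',0,.131,.024)"
```

```text
clk 50.25 in rack: x -0.0611 y 0.1368 z 0.0337 | delta [-0.604 -0.054  0.135] len 0.621 | yaw 0.0002 (pi) tilt 3.84 | F [ 0.1 -1.6  0.2] open 0.0490
```

Call:
{"method": "drive_tool", "body": {
  "rows": [
    [-0.15,[0,-0.05,0.08],0],
    [-0.15,[0,0,0.06],0],
    [-0.15,[-0.12,0,0],0],
    [-0.15,[-0.15,0,0.01],0],
    [-0.15,[-0.15,0,0.01],0],
    [-0.15,[-0.1,0,0.01],0],
    [-0.15,[0,0,0],0]
  ]
}}

```text
clock: 50.95
eef_pos: [0.5824, 0.3852, 0.0196]
ee_rot: [0.026, 0.999, -0.017, 0.028]
wrist_force: [-2.2, -0.4, -0.2]
opening: 0.049
```

```bash
python3 -c "
from h import *
go('rack',0,.131,.0145)
c=snap('wrist','w28');snap('scene','s28')
a=cv2.imread('pics/s28.png')[180:420,300:560]
b=cv2.imread('pics/w28.png')[200:480,120:520]
cv2.imwrite('pics/s28c.png',np.hstack([cv2.resize(a,(390,360)),cv2.resize(b,(410,360))]))"
```

```text
clk 50.95 in rack: x -0.0071 y 0.1322 z 0.0196 | delta [-0.068 -0.01   0.055] len 0.089 | yaw 0.0012 (pi) tilt 3.73 | F [-2.2 -0.4 -0.2] open 0.0490
```

View pics/s28c.png

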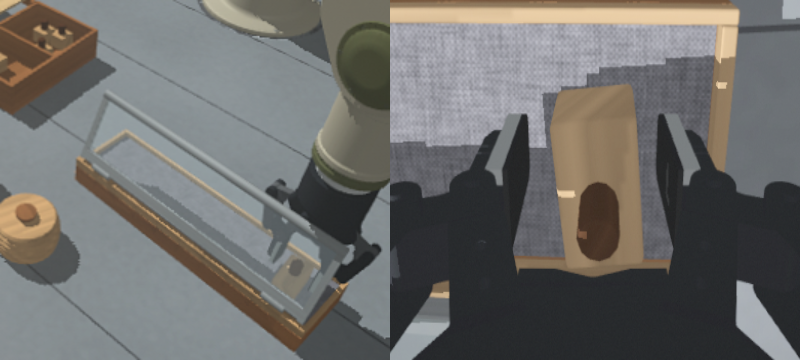

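Call:
{"method": "drive_tool", "body": {
  "rows": [
    [-0.15,[-0.05,0,0.05],0],
    [-0.15,[0,0,0],0],
    [0.6,[0,0,0],0],
    [1,[0,0,0],0],
    [1,[0,0,0],0],
    [1,[0,0,0],0],
    [1,[0,0,0],0],
    [1,[0,0,0],0]
  ]
}}

```text
clock: 51.85
eef_pos: [0.5842, 0.3854, 0.0146]
ee_rot: [0.024, 0.999, -0.017, 0.027]
wrist_force: [-0.3, -0.6, 0.8]
opening: 0.0296
```

Call:
{"method": "drive_tool", "body": {
  "rows": [
    [1,[0,0,-0.1],0],
    [1,[0,0,-0.1],0],
    [1,[0.1,0,0],0],
    [1,[0.2,0,0],0],
    [1,[0.25,0,0],0],
    [1,[0.25,0,0],0],
    [1,[0.25,0,0],0],
    [1,[0.1,0,0],0],
    [1,[0,0,-0.2],0],
    [1,[0,-0.2,-0.4],-0.015],
    [1,[-0.05,-0.4,-0.4],-0.015],
    [1,[-0.05,-0.45,-0.2],0],
    [1,[-0.05,-0.45,0],0],
    [1,[-0.05,-0.45,0],0],
    [1,[-0.05,-0.45,0],0],
    [1,[-0.05,-0.4,0],0],
    [1,[0,0,0],0]
  ]
}}

```text
clock: 53.55
eef_pos: [0.4998, 0.1136, 0.1664]
ee_rot: [-0.026, 0.999, -0.016, 0.032]
wrist_force: [-0.6, 0.5, -0.4]
opening: 0.03
```

```bash
python3 -c "
from h import *
go('box',.052,.028,.16)
c=snap('wrist','w29')"
```

```text
clk 53.55 in box: x 0.0235 y 0.2856 z 0.1664 | delta [-0.286 -2.571  0.17 ] len 2.592 | yaw -0.0007 (pi) tilt 4.15 | F [-0.6  0.5 -0.4] open 0.0300
```

View pics/w29.png

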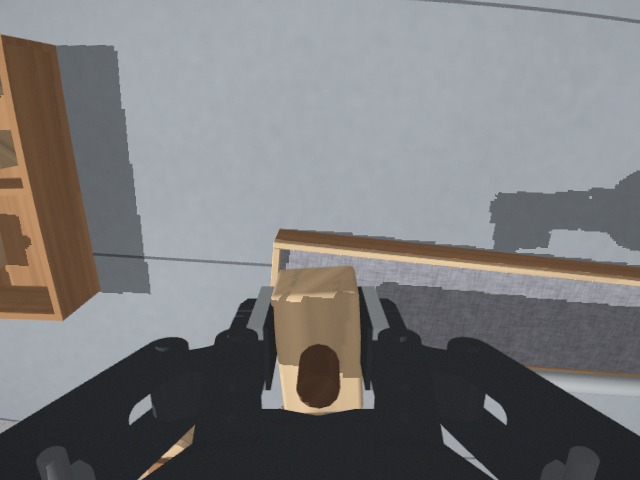

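Call:
{"method": "drive_tool", "body": {
  "rows": [
    [1,[-0.1,-0.4,0],0],
    [1,[-0.1,-0.45,0],0],
    [1,[-0.05,-0.45,0],0],
    [1,[0,-0.45,0],0],
    [1,[0,-0.35,0],0],
    [1,[0,-0.15,0.1],0],
    [1,[0,0,0.15],0],
    [1,[0,0,0.1],0],
    [1,[0,0,0],0]
  ]
}}

```text
clock: 54.5
eef_pos: [0.5475, -0.1009, 0.1404]
ee_rot: [-0.034, 0.999, -0.011, 0.038]
wrist_force: [-0.8, 1.0, 0.1]
opening: 0.0299
```

```bash
python3 -c "
from h import *
go('box',.054,.028,-.002)"
```

```text
clk 54.50 in box: x 0.0593 y 0.0688 z 0.1404 | delta [ 0.167 -0.372  1.425] len 1.482 | yaw 0.0046 (pi) tilt 4.56 | F [-0.8  1.   0.1] open 0.0299
```

Call:
{"method": "drive_tool", "body": {
  "rows": [
    [1,[0.07,-0.15,0],0.0045],
    [1,[0.05,-0.2,0],0],
    [1,[0,0,0],0],
    [1,[0,0,0.2],0],
    [1,[0,0,0.25],0],
    [1,[0,0,0.2],0],
    [1,[0,0,0.1],0],
    [1,[0,0,0],0]
  ]
}}

```text
clock: 55.3
eef_pos: [0.5446, -0.1308, 0.0655]
ee_rot: [-0.032, 0.999, -0.009, 0.04]
wrist_force: [-0.8, 0.0, 0.2]
opening: 0.03
```

```bash
python3 -c "
from h import *
go('box',.054,.029,-.002)
snap('wrist','w30')"
```

```text
clk 55.30 in box: x 0.0547 y 0.0390 z 0.0655 | delta [ 0.062 -0.086  0.674] len 0.682 | yaw 0.0033 (pi) tilt 4.75 | F [-0.8  0.   0.2] open 0.0300
```

View pics/w30.png

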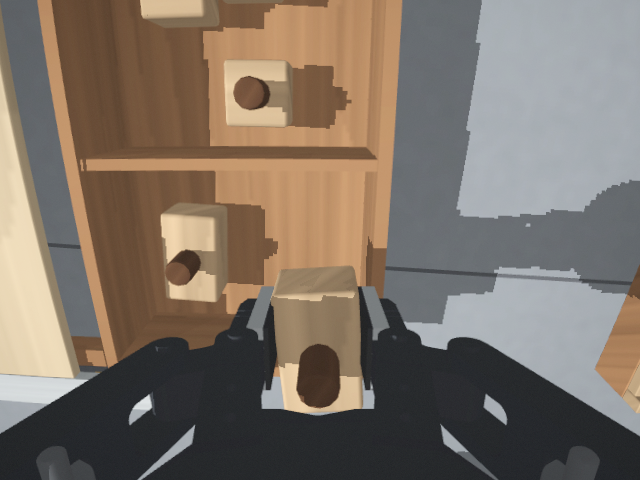

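Call:
{"method": "drive_tool", "body": {
  "rows": [
    [1,[0.06,-0.11,0],0],
    [1,[0,0,0],0],
    [1,[0,0,0.15],0],
    [1,[0,0,0.2],0],
    [1,[0,0,0.15],0],
    [1,[0,0,0.06],0],
    [1,[0,0,0],0]
  ]
}}

```text
clock: 56.05
eef_pos: [0.5466, -0.1469, 0.0144]
ee_rot: [-0.03, 0.998, -0.011, 0.045]
wrist_force: [0.9, -0.3, -0.8]
opening: 0.0297
```

```bash
python3 -c "
from h import *
go('box',.054,.029,-.007)
snap('wrist','w31')"
```

```text
clk 56.05 in box: x 0.0558 y 0.0229 z 0.0144 | delta [0.037 0.067 0.21 ] len 0.224 | yaw 0.0021 (pi) tilt 5.32 | F [ 0.9 -0.3 -0.8] open 0.0297
```

View pics/w31.png

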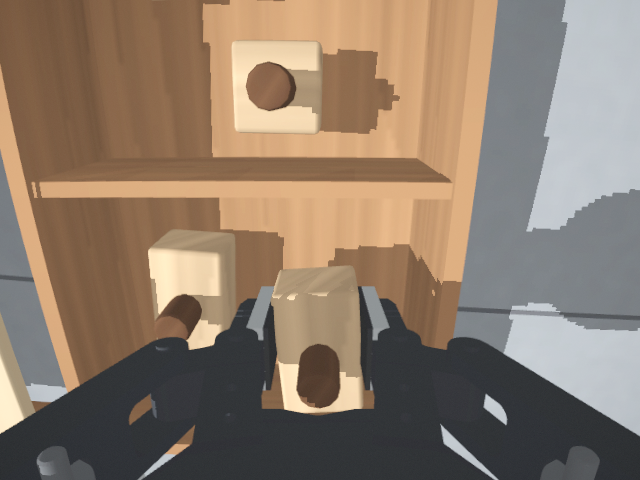

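Call:
{"method": "drive_tool", "body": {
  "rows": [
    [1,[0.02,0.06,0.02],0],
    [1,[0,0,0.08],0],
    [1,[0,0,0.06],0],
    [1,[0,0,0.03],0],
    [0.4,[0,0,0],0],
    [0.15,[0,0,0],0],
    [0.15,[0,0,0],0],
    [0.15,[0,0,0],0],
    [0.15,[0,0,-0.2],0],
    [0.15,[0,0,-0.3],0],
    [0.15,[0,0,-0.4],0],
    [0.15,[0,0,-0.4],0],
    [0.15,[0,0,-0.4],0],
    [0,[0.2,-0.2,0],0],
    [0,[0.2,-0.3,0],0],
    [0,[0,-0.3,0],0],
    [0,[0,0,0],0]
  ]
}}

```text
clock: 57.8
eef_pos: [0.496, -0.219, 0.1723]
ee_rot: [-0.034, 0.998, -0.012, 0.049]
wrist_force: [0.4, -0.3, -1.4]
opening: 0.0426
```

```bash
python3 -c "
from h import *
snap('wrist','w32');go('box',0,-.1886,.055)"
```

```text
clk 57.85 in box: x 0.0013 y -0.0442 z 0.1722 | delta [ 0.149 -1.411  1.201] len 1.859 | yaw 0.0053 (pi) tilt 5.73 | F [-0.4  0.6  0. ] open 0.0432
```

View pics/w32.png

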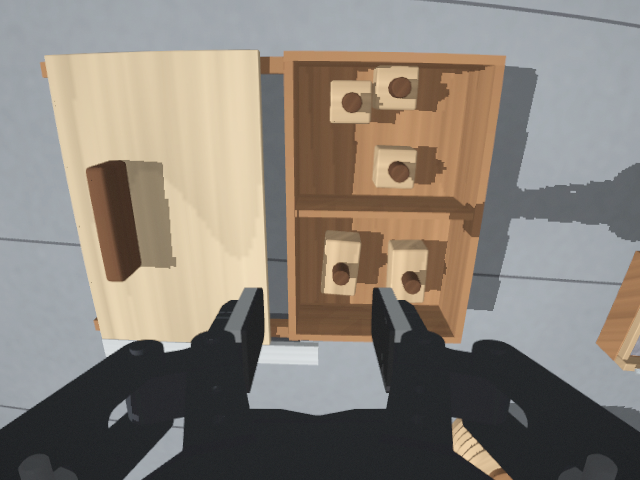

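Call:
{"method": "drive_tool", "body": {
  "rows": [
    [0,[0.05,-0.3,0],0.005],
    [0,[0.1,-0.4,0],0],
    [0,[0,-0.4,0],0],
    [0,[0,-0.25,0.1],0],
    [0,[0,0,0.2],0],
    [0,[0,0,0.1],0],
    [0,[0,0,0],0]
  ]
}}

```text
clock: 58.55
eef_pos: [0.4968, -0.3498, 0.1317]
ee_rot: [-0.032, 0.998, -0.009, 0.05]
wrist_force: [-0.5, 0.5, 0.1]
opening: 0.0425
```

```bash
python3 -c "
from h import *
go('box',0,-.188,.055)
c=snap('wrist','w33')"
```

```text
clk 58.55 in box: x -0.0050 y -0.1770 z 0.1317 | delta [ 0.028 -0.095  0.771] len 0.777 | yaw 0.0032 (pi) tilt 5.85 | F [-0.5  0.5  0.1] open 0.0425
```

View pics/w33.png

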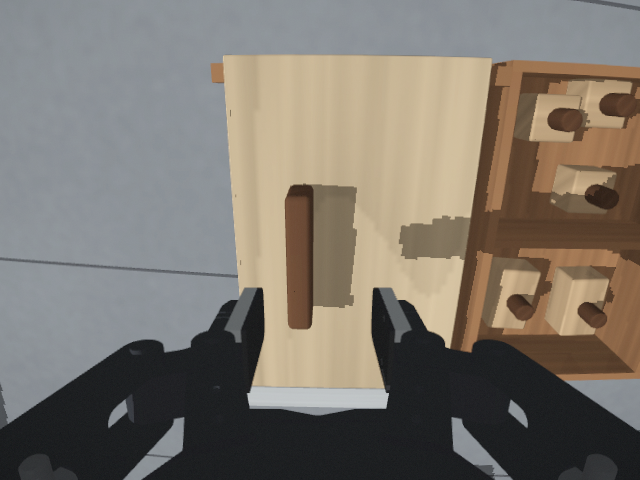

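Call:
{"method": "drive_tool", "body": {
  "rows": [
    [0,[0.03,-0.11,0],0.003],
    [0,[0,0,0],0],
    [0,[0,0,0.1],0],
    [0,[0,0,0.15],0],
    [0,[0,0,0],0]
  ]
}}

```text
clock: 59.1
eef_pos: [0.499, -0.3602, 0.1081]
ee_rot: [-0.029, 0.998, -0.009, 0.052]
wrist_force: [-0.3, 0.5, -1.0]
opening: 0.0427
```

```bash
python3 -c "
from h import *
go('box',0,-.188,.055)"
```

```text
clk 59.10 in box: x -0.0034 y -0.1875 z 0.1081 | delta [0.02  0.006 0.532] len 0.533 | yaw 0.0012 (pi) tilt 6.05 | F [-0.3  0.5 -1. ] open 0.0427
```

Call:
{"method": "drive_tool", "body": {
  "rows": [
    [0,[0,0,0.15],0],
    [0,[0,0,0.15],0],
    [0,[0,0,0.12],0],
    [0,[0,0,0.05],0],
    [0,[0,0,0.03],0],
    [0,[0,0,0],0]
  ]
}}

```text
clock: 59.7
eef_pos: [0.5044, -0.3598, 0.0525]
ee_rot: [-0.03, 0.998, -0.009, 0.051]
wrist_force: [-0.0, -0.2, 0.5]
opening: 0.0423
```

```bash
python3 -c "
from h import *
go('box',0,-.188,.055)"
```

```text
clk 59.70 in box: x 0.0020 y -0.1874 z 0.0525 | delta [ 0.017 -0.006 -0.027] len 0.033 | yaw 0.0016 (pi) tilt 5.92 | F [-0.  -0.2  0.5] open 0.0423
```

Call:
{"method": "drive_tool", "body": {
  "rows": [
    [0,[0,0,-0.03],0],
    [1,[0,0,0],0],
    [1,[0,0,0],0],
    [1,[0,0,0],0],
    [1,[0,0,0],0],
    [1,[0,0,0],0],
    [1,[0,0.15,0],0],
    [1,[0,0.15,0],0],
    [1,[0,0.15,0],0],
    [1,[0,0.15,0],0],
    [1,[0,0.15,0],0],
    [1,[0,0.15,0],0],
    [1,[0,0.15,0],0],
    [1,[0,0.15,0],0],
    [1,[0,0,0],0]
  ],
  "grip_force": 80
}}

```text
clock: 61.2
eef_pos: [0.4982, -0.2501, 0.0571]
ee_rot: [-0.025, 0.998, -0.018, 0.053]
wrist_force: [-0.7, 4.4, -4.9]
opening: 0.0123
```

```bash
python3 -c "
from h import *
go('box',0,-.030,.055)"
```

```text
clk 61.20 in box: x 0.0018 y -0.0776 z 0.0571 | delta [0.021 0.476 0.   ] len 0.476 | yaw -0.0007 (pi) tilt 6.42 | F [-0.7  4.4 -4.9] open 0.0123
```

Call:
{"method": "drive_tool", "body": {
  "rows": [
    [1,[0,0.15,0],0],
    [1,[0,0.15,0],0],
    [1,[0,0.12,0],0],
    [1,[0,0.1,0],0],
    [1,[0,0.06,0],0],
    [1,[0,0.06,0],0]
  ]
}}

```text
clock: 61.8
eef_pos: [0.4955, -0.2057, 0.0571]
ee_rot: [-0.019, 0.998, -0.031, 0.052]
wrist_force: [2.1, -20.9, -3.8]
opening: 0.0123
```

```bash
python3 -c "
from h import *
go('box',0,-.030,.055)"
```

```text
clk 61.80 in box: x 0.0016 y -0.0331 z 0.0571 | delta [0.018 0.032 0.017] len 0.041 | yaw -0.0045 (pi) tilt 6.95 | F [  2.1 -20.9  -3.8] open 0.0123
```

Call:
{"method": "drive_tool", "body": {
  "rows": [
    [1,[0,0.08,0],0],
    [1,[0,0.08,0],0],
    [1,[0,0,0],0]
  ]
}}

```text
clock: 62.1
eef_pos: [0.4952, -0.2085, 0.0577]
ee_rot: [-0.012, 0.998, -0.043, 0.051]
wrist_force: [-3.9, 5.5, 2.9]
opening: 0.0122
```

```bash
python3 -c "
from h import *
go('box',0,-.030,.055);snap('scene','s34');snap('top','t34')
a=cv2.imread('pics/s34.png')[150:270,210:390]
cv2.imwrite('pics/s34c.png',cv2.resize(a,None,fx=4,fy=4,interpolation=cv2.INTER_CUBIC))"
```

```text
clk 62.10 in box: x 0.0011 y -0.0358 z 0.0577 | delta [0.015 0.06  0.02 ] len 0.065 | yaw -0.0086 (pi) tilt 7.60 | F [-3.9  5.5  2.9] open 0.0122
```

View pics/s34c.png

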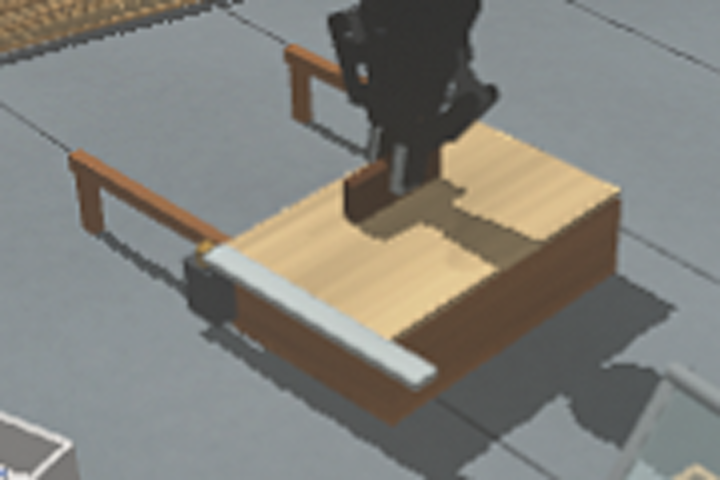

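Call:
{"method": "drive_tool", "body": {
  "rows": [
    [0.4,[0,0,0],0],
    [0,[0,0,0],0],
    [0,[0,0,0],0],
    [0,[0,0,0],0],
    [0,[0,0,-0.15],0],
    [0,[0,0,-0.2],0],
    [0,[0,0,-0.4],0],
    [0,[0,0,-0.4],0],
    [0,[0.3,0,-0.4],0],
    [0,[0.3,0,-0.3],0],
    [0,[0,0,0],0]
  ]
}}

```text
clock: 63.3
eef_pos: [0.4166, -0.1939, 0.2392]
ee_rot: [-0.013, 0.998, -0.041, 0.049]
wrist_force: [0.0, -0.7, -0.2]
opening: 0.0426
```

```bash
python3 -c "
from h import *
go('box',0,-.030,.055);snap('scene','s35');snap('top','t35')
a=cv2.imread('pics/s35.png')[150:270,210:390]
b=cv2.imread('pics/t35.png')[150:360,100:540]
cv2.imwrite('pics/s35c.png',np.vstack([cv2.resize(a,(480,320),interpolation=cv2.INTER_CUBIC),cv2.resize(b,(480,229))]))
c=load('t35')"
```

```text
clk 63.30 in box: x -0.0766 y -0.0170 z 0.2392 | delta [-0.586  0.048  1.911] len 1.999 | yaw -0.0078 (pi) tilt 7.36 | F [ 0.  -0.7 -0.2] open 0.0426
```

View pics/s35c.png

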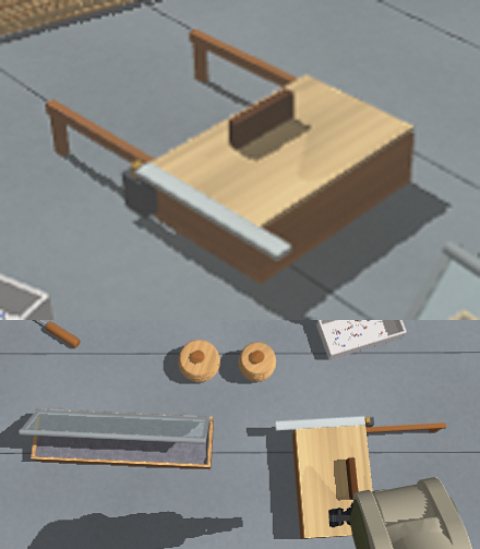

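```bash
python3 -c "
from h import *
c=load('s35')
for u,v in((231,122),(293,92),(261,107)): print(inf('box',onz(c,210+u/2.667,150+v/2.667,.096)))
im=cv2.imread('pics/s35.png')[195:235,245:290];cv2.imwrite('pics/k.png',cv2.resize(im,None,fx=12,fy=12,interpolation=cv2.INTER_CUBIC))
print(env.read_state()['wrist_force'])"
```

```text
[ 0.0424 -0.0323]
[-0.0356 -0.026 ]
[ 0.0048 -0.0299]
[ 0.23888519  0.07146925 -0.46251243]
```

View pics/k.png

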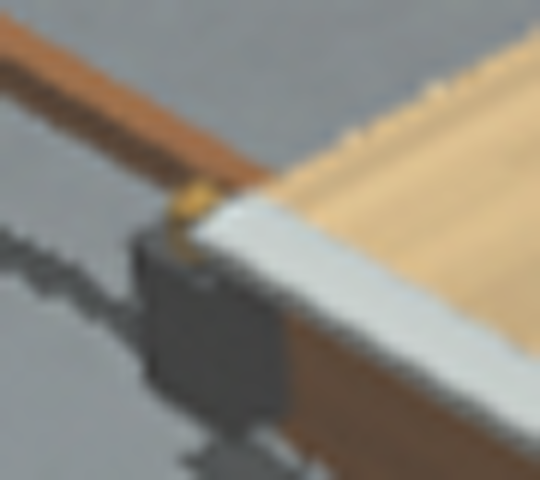

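The handle reads y ≈ -0.030 m, which is fully shut. The brass catch stands up behind the strip's end, the rack is empty, the flap is closed, and the arm is clear of everything.

```bash
python3 -c "
from h import *
print(env.hand_in())"
```

```text
the job is handed in; nothing more can be done
None
```

The weaving kit is packed and I handed the job in at about 63 s on the robot's clock; the hand-in gave no verdict. I slid the lid open and took all five moulds from behind the flap, holding it open with the gripper's body. The three square ones went in the near compartment and the two oblong ones in the far one. Then I pushed the lid shut.

**Last checks, from the pictures:**
- **Moulds:** before the lid closed, all five stood upright in the right compartments. One square had been knocked about 25 mm inside the near compartment during the run and was left there.
- **Lid:** the push bar reads y ≈ -0.030 m in the box frame, which is fully shut, and the brass catch stands up behind the strip's end.
- **Rest of the scene:** the rack is empty, the flap is closed, and the baskets look to be where they started. The arm stands clear, with wrist force about zero.

**What disagreed:**
- **Fingertip position:** the fingertips were about 18 mm behind the reported TCP, not 11 mm ahead of it as the text says. My first grip on the lid bar therefore closed on nothing above it. I found the true offset by touching the lid lightly (about 12 N) and used it from then on.
- **Tool tilt:** tilt drifted to about 7° by the end, with no visible effect.

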